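# Gauge and sort guide housings on the inspection plate

### The arm

A 6-joint arm with a two-finger parallel gripper is mounted at the origin on the work surface. World frame = base frame: x ahead of the robot, y to its left, z up, the work surface at z = 0. Lengths are in m, angles in degrees, forces in N, time in s.
With the tool pointing down it reaches from about 0.4 to 0.825 m from the base axis. Payload 7 kg.
Tool frame: the origin (TCP) lies on the mounting face of the last link; the fingertips stand 178 mm ahead of it and the grasp point (between the pads) lies 159 mm ahead of it (ctrl.tip_extent is the distance from the TCP to the fingertips, in m); z points along the fingers, y is the direction in which the jaws open and shut (so a half turn about z gives the same grasp; the last joint's range is limited). The gripper opens to 88 mm and grips with 3 to 60 N. Pads are 19 mm wide; open, the fingers measure 130 mm over their backs; the gripper's body (78 mm by 193 mm) begins 47 mm behind the grasp point.
Start: joints at [92.481, 20.546, 0.682, 0, -70.136, -16.507], TCP at [0.164, 0.655, 0.405] pointing down, gripper open.
Joint ranges: [-176.03, 176.03], [-82.01, 121.73], [-58.28, 71.71], [-173.87, 95.51], [-174.79, -0.11], [-173.66, 173.66]. Speed limits (degrees/s): [136.94, 136.94, 172.46, 180, 180, 180].

### API

Orientations are given as [roll, pitch, yaw] about the fixed x, y, z axes, in that order (R = Rz(yaw) Ry(pitch) Rx(roll)).
In Python, from plant import ctrl gives the robot as it stands. The module is installed in compiled form; this text tells all that it offers.
- The arm moves only by the tool carry_out, never from a script. Its argument "moves" is text: rows parted by semicolons, each of 7 numbers parted by spaces: the finger opening in m, from 0 to 0.0876, then the shift along the tool's x, y, z in m, then the turn, a rotation vector about the tool's x, y, z in rad. A call has 1 to 20 rows; each row is the pose to reach, as a shift and turn from the pose commanded when the call began, along the tool's axes at that moment; what a row does not reach only later rows make up. A row lasts 1/10 s, in which the tool goes at most 50 mm and 8.59 degrees, less where a joint would pass 70% of its speed; a pose out of reach is approached as far as the arm can. A call with a gripper value outside its range is refused whole. The fingers move at their own pace and stop on an object; the grip force is fixed at half the most. Time passes only in rows, so rows that repeat a pose let the fingers close. It gives the time, the measured TCP pose, the force and the opening at its end, in the units of the state.
- ctrl.get_obs(): the state, without advancing time (a new reading comes with each control period).
- ctrl.snapshot(name): name is "side" or "top"; returns a dict with "image" (400x640x3 uint8, red, green, blue), "K" (3x3 intrinsics, pixels), "R" (3x3) and "t" (3): a world point X has camera coordinates R X + t. Camera axes: x right, y down, z forward; pixel columns grow to the right and rows downward; lengths in m; the calibration is good to about 2 mm. A picture is of the moment at which its call begins. There is no depth.
- ctrl.close_job(): hands the job in, once; it reports no verdict.
Trained networks look in a picture, given as the dict that the camera call returned (one of the last four; its "shot" number tells which), for a name from the list of things; names that differ only in an ending like _2 or _b are one class to them, and where a whole thing is asked for, a point or a joint stands for the part that bears it (a point fixed in the world has none). Each returns a list of dicts, best first, with "confidence" (0 to 1); they miss things now and then, are a little off and sometimes report something else, mostly with a low value. They report only what shows in the picture. A call takes as long as a camera call. They do not tell look-alikes from the thing itself.
- ctrl.recognise(picture, label): "extent" ([left, top, right, bottom] in pixels, round what is visible of it).
- ctrl.trace(picture, label): "region" (400x640 bool, what is visible of it) and "extent" ([left, top, right, bottom] in pixels, round what is visible of it).
- ctrl.mark_of(picture, label): "at" ([row, column] in pixels: a listed point, or the origin of a listed thing).
The state is a dict: "clock": time; "joint_pos": joint angles; "qvel": joint speeds; "tau": joint torques, N m; "tool_pos": TCP position; "orientation": TCP orientation; "force": force on the tool from outside, world axes, zero at the start; "moment": the same for the moment, N m; "opening": finger opening in m.
Only numpy, scipy, OpenCV 4.12 (cv2) and the standard library are available. Lean on these libraries where they do the work, as an engineer would, in place of code of your own. Each camera call takes 0.05 s, during which the arm holds its last target.

### The job

Check the bores of all the blue housings standing in a row on the grey mat: one at a time, starting with the leftmost as the robot sees it and working to the right, slide each upright over the stepped gauge pin as far as it goes. Seat every housing that goes right down to the gauge's foot in a free pocket of the grey carrier, foot flat on the pocket floor, and stand every one that stops on the pin's step upright in the steel tray. Leave the steel setting ring and the V-block beside the row alone.

Things in the scene. Friction and masses are not known exactly. Their poses are not given: they have to be found in the camera images.
- part1 (a point): Light-blue guide housing, 60 mm tall, 160 g: a square body 44 x 44 mm on a thin oblong foot flange 72 x 52 mm, 8 mm thick (long side along its x), with a round through-bore on its vertical z axis that is either 30 mm (passes) or 23 mm (fails) in diameter; nothing else differs. Point at its centre, half-way up (30 mm above its underside). First (leftmost, largest y) place of the row on the grey mat as it starts; may be absent (None). Places are about 100 mm apart.
- part2 (a point): Light-blue guide housing, 60 mm tall, 160 g: a square body 44 x 44 mm on a thin oblong foot flange 72 x 52 mm, 8 mm thick (long side along its x), with a round through-bore on its vertical z axis that is either 30 mm (passes) or 23 mm (fails) in diameter; nothing else differs. Point at its centre, half-way up (30 mm above its underside). Second place of the row on the grey mat as it starts; may be absent (None). Places are about 100 mm apart.
- part3 (a point): Light-blue guide housing, 60 mm tall, 160 g: a square body 44 x 44 mm on a thin oblong foot flange 72 x 52 mm, 8 mm thick (long side along its x), with a round through-bore on its vertical z axis that is either 30 mm (passes) or 23 mm (fails) in diameter; nothing else differs. Point at its centre, half-way up (30 mm above its underside). Third place of the row on the grey mat as it starts; may be absent (None). Places are about 100 mm apart.
- part4 (a point): Light-blue guide housing, 60 mm tall, 160 g: a square body 44 x 44 mm on a thin oblong foot flange 72 x 52 mm, 8 mm thick (long side along its x), with a round through-bore on its vertical z axis that is either 30 mm (passes) or 23 mm (fails) in diameter; nothing else differs. Point at its centre, half-way up (30 mm above its underside). Fourth place of the row on the grey mat as it starts; may be absent (None). Places are about 100 mm apart.
- part5 (a point): Light-blue guide housing, 60 mm tall, 160 g: a square body 44 x 44 mm on a thin oblong foot flange 72 x 52 mm, 8 mm thick (long side along its x), with a round through-bore on its vertical z axis that is either 30 mm (passes) or 23 mm (fails) in diameter; nothing else differs. Point at its centre, half-way up (30 mm above its underside). Last (rightmost) place of the row on the grey mat as it starts; may be absent (None). Places are about 100 mm apart.
- gauge_foot (a point): Fixed upright stepped steel gauge pin on a 90 x 90 mm steel foot plate, 10 mm thick. This point lies on the pin's axis on top of the foot plate; z up. From here the pin is 26 mm in diameter up to a step 30 to 34 mm above, then a slimmer 19 mm nose, rounded off, ending 56 mm above this point. A passing part goes down until its underside rests on the foot plate; a failing one stops about 32 mm higher, on the step. Place varies.
- pocket1 (a point): Pocket of the grey fixed carrier plate (100 x 250 mm, 16 mm thick): an oblong recess 76 x 56 mm, 8 mm deep, for a part's foot flange. Point at the centre of the pocket floor; its x is the long side of the pocket. Three pockets in a line along y, 80 mm apart; carrier may stand left or right of the gauge.
- pocket2 (a point): Pocket of the grey fixed carrier plate (100 x 250 mm, 16 mm thick): an oblong recess 76 x 56 mm, 8 mm deep, for a part's foot flange. Point at the centre of the pocket floor; its x is the long side of the pocket. Three pockets in a line along y, 80 mm apart; carrier may stand left or right of the gauge.
- pocket3 (a point): Pocket of the grey fixed carrier plate (100 x 250 mm, 16 mm thick): an oblong recess 76 x 56 mm, 8 mm deep, for a part's foot flange. Point at the centre of the pocket floor; its x is the long side of the pocket. Three pockets in a line along y, 80 mm apart; carrier may stand left or right of the gauge.
- tray_in (a point): Fixed open steel reject tray, 150 (its x) x 240 mm (its y) outside, walls 5 mm thick and 25 mm high, on the side of the gauge away from the carrier. Point at the centre of the inner floor.
- setring: Bystander: loose steel setting ring beside the row, 56 mm across, 22 mm high, origin at the centre of its underside; leave alone.
- vblock: Bystander: loose steel V-block beside the row, 50 mm long and wide, 40 mm high, origin at the centre of its underside; leave alone.
Things that resemble listed ones, but are neither listed nor needed, are in the scene too. Leave any orange or purple look-alike of the part that bears part1 alone. Leave any orange look-alike of the part that bears part5 alone.

How it is judged (in metres and radians):
On the way, in this order (a step that is already met when the one before it is completed fails the run):
1. part1, if present, is slid down the gauge pin as far as it goes (to the foot) (horizontal distance between part1 and gauge_foot below 0.005 m and z of part1 in the frame of gauge_foot between 0.026 and 0.034 m and angle between part1's own z axis and vertical below 0.15 rad), for 0.2 s.
2. part2, if present, is slid down the gauge pin as far as it goes (to the step) (horizontal distance between part2 and gauge_foot below 0.005 m and z of part2 in the frame of gauge_foot between 0.056 and 0.069 m and angle between part2's own z axis and vertical below 0.15 rad), for 0.2 s.
3. part3, if present, is slid down the gauge pin as far as it goes (to the foot) (horizontal distance between part3 and gauge_foot below 0.005 m and z of part3 in the frame of gauge_foot between 0.026 and 0.034 m and angle between part3's own z axis and vertical below 0.15 rad), for 0.2 s.
4. part4, if present, is slid down the gauge pin as far as it goes (to the step) (horizontal distance between part4 and gauge_foot below 0.005 m and z of part4 in the frame of gauge_foot between 0.056 and 0.069 m and angle between part4's own z axis and vertical below 0.15 rad), for 0.2 s.
5. part5, if present, is slid down the gauge pin as far as it goes (to the foot) (horizontal distance between part5 and gauge_foot below 0.005 m and z of part5 in the frame of gauge_foot between 0.026 and 0.034 m and angle between part5's own z axis and vertical below 0.15 rad), for 0.2 s.
At the end, for the whole second after the job is handed in: Every housing present whose bore passes sits upright in one of the carrier's pockets, foot on the pocket floor (within 3 mm) and within 5 mm of the pocket's centre; every one that fails stands upright on the floor of the reject tray; all are released (((horizontal distance between part1 and pocket1 below 0.005 m and z of part1 in the frame of pocket1 between 0.026 and 0.033 m and angle between part1's own z axis and vertical below 0.06 rad) or (horizontal distance between part1 and pocket2 below 0.005 m and z of part1 in the frame of pocket2 between 0.026 and 0.033 m and angle between part1's own z axis and vertical below 0.06 rad) or (horizontal distance between part1 and pocket3 below 0.005 m and z of part1 in the frame of pocket3 between 0.026 and 0.033 m and angle between part1's own z axis and vertical below 0.06 rad)) and x of part2 in the frame of tray_in between -0.07 and 0.07 m and y of part2 in the frame of tray_in between -0.115 and 0.115 m and z of each of part2, part4 in the frame of tray_in below 0.04 m and angle between each of part2, part4's own z axis and vertical below 0.15 rad and ((horizontal distance between part3 and pocket1 below 0.005 m and z of part3 in the frame of pocket1 between 0.026 and 0.033 m and angle between part3's own z axis and vertical below 0.06 rad) or (horizontal distance between part3 and pocket2 below 0.005 m and z of part3 in the frame of pocket2 between 0.026 and 0.033 m and angle between part3's own z axis and vertical below 0.06 rad) or (horizontal distance between part3 and pocket3 below 0.005 m and z of part3 in the frame of pocket3 between 0.026 and 0.033 m and angle between part3's own z axis and vertical below 0.06 rad)) and x of part4 in the frame of tray_in between -0.07 and 0.07 m and y of part4 in the frame of tray_in between -0.115 and 0.115 m and ((horizontal distance between part5 and pocket1 below 0.005 m and z of part5 in the frame of pocket1 between 0.026 and 0.033 m and angle between part5's own z axis and vertical below 0.06 rad) or (horizontal distance between part5 and pocket2 below 0.005 m and z of part5 in the frame of pocket2 between 0.026 and 0.033 m and angle between part5's own z axis and vertical below 0.06 rad) or (horizontal distance between part5 and pocket3 below 0.005 m and z of part5 in the frame of pocket3 between 0.026 and 0.033 m and angle between part5's own z axis and vertical below 0.06 rad))); the robot touches nothing.
It fails at once if the setting ring or the V-block is moved more than 50 mm (distance of any of setring, vblock from where it was at the start of the episode above 0.05 m).
Of housing1, housing2, housing3, housing4, housing5 only 3 to 4 are there at a start; the rules pass over those that are not, and their reading is None.
At some moment in a run one of housing1, housing2, housing3, housing4, housing5 may be knocked a few centimetres aside while the robot is not near it.
It also fails if it takes over 210 s, if anything falls off the work surface, if the arm or the gripper's body presses on something with over 40 N, if the wrist force passes 120 N, or if a joint passes its speed limit or range.

## Working session

There is one attempt and no reset: what is moved stays moved. The work goes in short steps, Python scripts to look and compute and a tool call to move; the robot and the scene stay as the last step left them, time stands still between calls to the robot, and variables do not carry over. Pictures are saved under pics/ and viewed, and the job is handed in when it is done.

Besides the shell and the picture viewer there is one more tool, called after ">>>" as name(argument=value, ...), one argument or row to a line, values as JSON. carry_out: Moves the arm, as the interface text tells. Its arguments: {"type":"object","properties":{"moves":{"type":"string"}},"required":["moves"]}

```bash
mkdir -p pics; cat > h.py <<'E'
from plant import ctrl
import numpy as np, cv2, pickle
def snap(name,fn):
    s=ctrl.snapshot(name); cv2.imwrite('pics/'+fn,s['image'][:,:,::-1]); return s
def ray(s,px):  # px=(row,col)
    K=np.array(s['K']);R=np.array(s['R']);t=np.array(s['t'])
    d=R.T@np.linalg.solve(K,[px[1],px[0],1]); c=-R.T@t
    return c,d
def atz(s,px,z):
    c,d=ray(s,px); return c+d*(z-c[2])/d[2]
def proj(s,X):
    p=np.array(s['K'])@(np.array(s['R'])@np.array(X)+np.array(s['t'])); return p[:2]/p[2]
E
python3 - <<'E'
from h import *
o=ctrl.get_obs();print({k:np.round(v,3) for k,v in o.items()}, ctrl.tip_extent)
for n in ['top','side']:
    s=snap(n,n+'0.png'); print(n,-np.array(s['R']).T@s['t'],np.round(s['R'],3),s['K'])
E
```

```text
{'clock': np.float64(0.0), 'joint_pos': array([ 9.2483e+01,  2.0592e+01,  6.3400e-01, -1.9000e-02, -7.0134e+01,
       -1.6509e+01]), 'qvel': array([ 0.066, -0.034,  0.057, -0.064, -0.064,  0.057]), 'tau': array([ 0.0000e+00, -5.8272e+01,  2.9305e+01,  6.9970e+00,  7.0000e-03,
       -0.0000e+00]), 'tool_pos': array([0.164, 0.655, 0.404]), 'orientation': array([ 1.79906e+02, -9.00000e-03, -1.40330e+01]), 'force': array([-0.107, -0.357,  0.281]), 'moment': array([0.041, 0.026, 0.01 ]), 'opening': np.float64(0.087)} 0.1781
top [0.34602527 0.07262303 1.09726796] [[ 0.    -1.     0.002]
 [-0.992 -0.001 -0.123]
 [ 0.123 -0.002 -0.992]] [[380.31890293   0.         319.7557872 ]
 [  0.         380.31890293 202.39876267]
 [  0.           0.           1.        ]]
side [ 0.30116843 -0.84997719  0.99195194] [[ 0.989 -0.147  0.011]
 [-0.095 -0.693 -0.715]
 [ 0.112  0.706 -0.699]] [[382.79202585   0.         319.62505084]
 [  0.         382.79202585 197.21081404]
 [  0.           0.           1.        ]]
```

View pics/top0.png

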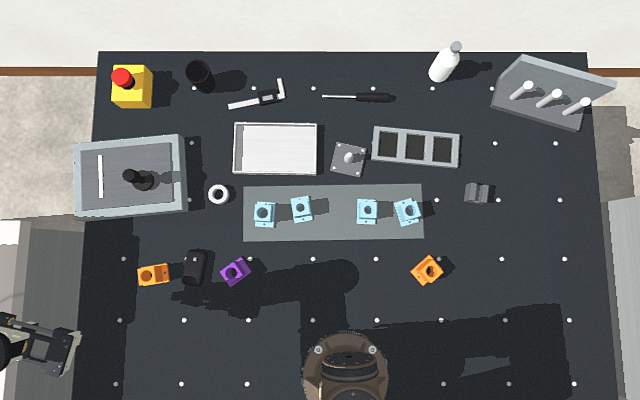

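View pics/side0.png

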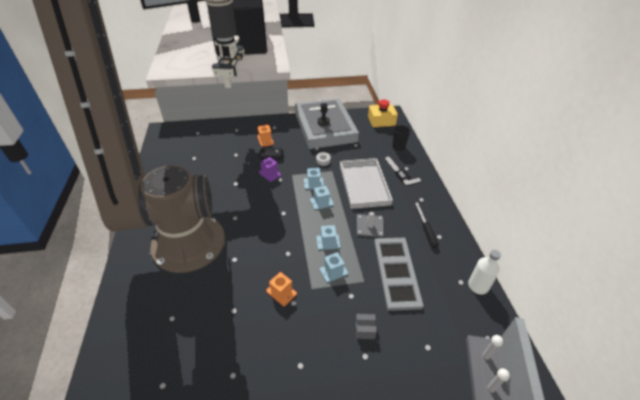

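```bash
python3 - <<'E'
from h import *
im=cv2.imread('pics/top0.png')
cv2.imwrite('pics/c0.png',cv2.resize(im[180:250,235:435],None,fx=4,fy=4,interpolation=cv2.INTER_CUBIC))
cv2.imwrite('pics/c1.png',cv2.resize(im[110:185,225:470],None,fx=3.2,fy=3.2,interpolation=cv2.INTER_CUBIC))
im=cv2.imread('pics/side0.png')
cv2.imwrite('pics/c2.png',cv2.resize(im[150:320,280:440],None,fx=3.5,fy=3.5,interpolation=cv2.INTER_CUBIC))
for n in ['top','side']:
    s=ctrl.snapshot(n)
    for l in ['part1','gauge_foot','pocket1','tray_in','setring','vblock']:
        z={'part1':.03,'gauge_foot':.01,'pocket1':.008,'tray_in':.005}.get(l,0)
        for d in ctrl.mark_of(s,l):
            if d['confidence']>.2: print(n,l,round(d['confidence'],2),np.round(d['at'],1),np.round(atz(s,d['at'],z),4))
E
```

```text
top part1 0.96 [209.9 369.2] [ 0.4576 -0.0694  0.03  ]
top part1 0.74 [273.7 231.1] [0.2802 0.3149 0.03  ]
top part1 0.69 [207.7 300.6] [0.4637 0.1242 0.03  ]
top part1 0.61 [215.  264.8] [0.443  0.2248 0.03  ]
top gauge_foot 0.62 [157.  347.6] [ 0.6152 -0.0114  0.01  ]
top pocket1 0.83 [147.8 412.9] [ 0.6435 -0.2038  0.008 ]
top pocket1 0.63 [148.6 440.9] [ 0.6412 -0.2861  0.008 ]
top tray_in 0.87 [146.7 277.1] [0.6472 0.1958 0.005 ]
top setring 0.59 [194.8 217.8] [0.5047 0.367  0.    ]
top vblock 0.58 [197.3 473.9] [ 0.4978 -0.3793  0.    ]
side part1 0.84 [169.3 267. ] [0.2764 0.3013 0.03  ]
side part1 0.77 [238.5 328.8] [ 0.4571 -0.0723  0.03  ]
side part1 0.67 [177.  317.6] [0.4642 0.2303 0.03  ]
side part1 0.67 [326.9 364.3] [ 0.5014 -0.3856  0.03  ]
side part1 0.65 [287.  278.8] [ 0.2841 -0.2308  0.03  ]
side part1 0.64 [196.6 318.3] [0.4514 0.1245 0.03  ]
side part1 0.58 [133.6 264. ] [0.2754 0.5416 0.03  ]
side part1 0.35 [249.6 392.6] [ 0.6495 -0.1447  0.03  ]
side gauge_foot 0.81 [223.3 369.4] [ 0.6096 -0.009   0.01  ]
side gauge_foot 0.7 [185.1 364.1] [0.6359 0.1831 0.01  ]
side pocket1 0.96 [294.7 401.1] [ 0.6355 -0.2925  0.008 ]
side pocket1 0.95 [270.2 396.4] [ 0.6467 -0.2075  0.008 ]
side pocket1 0.7 [248. 395.] [ 0.6671 -0.1233  0.008 ]
side pocket1 0.26 [223.4 368.9] [ 0.6084 -0.0075  0.008 ]
side tray_in 0.88 [184.6 363.8] [0.6371 0.1913 0.005 ]
side setring 0.45 [162.7 324.8] [0.511  0.3474 0.    ]
side vblock 0.89 [328.2 366.8] [ 0.5135 -0.3758  0.    ]
side vblock 0.34 [237.3 327.4] [ 0.4582 -0.0423  0.    ]
```

View pics/c0.png

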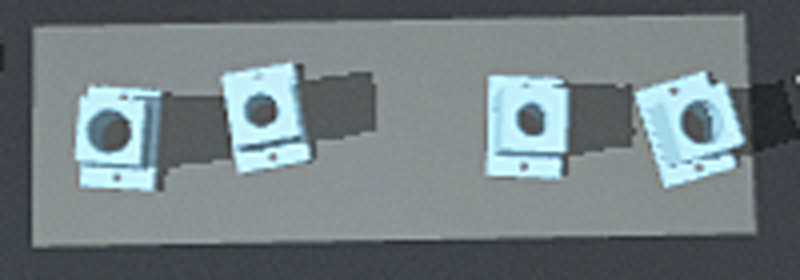

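View pics/c1.png

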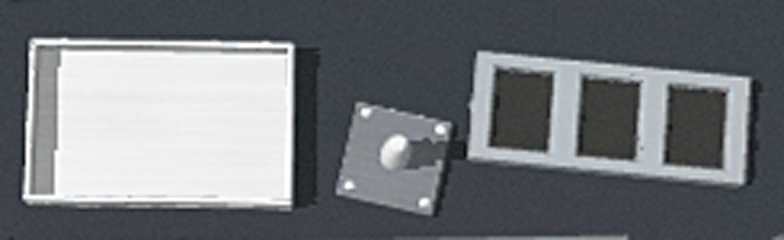

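View pics/c2.png

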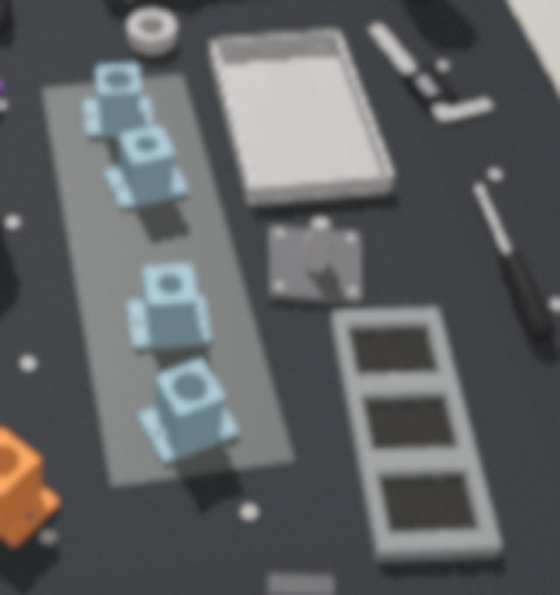

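```bash
cat > fit.py <<'E'
from h import *
from scipy.optimize import minimize
SS=8
def box(x0,x1,y0,y1,z0,z1):
    return np.array([[x,y,z] for x in(x0,x1) for y in(y0,y1) for z in(z0,z1)],float)
PART=[box(-.036,.036,-.026,.026,0,.008),box(-.022,.022,-.022,.022,0,.06)]
def cyl(r,z0,z1):
    a=np.linspace(0,2*np.pi,32,endpoint=False); return np.array([[r*np.cos(t),r*np.sin(t),z] for t in a for z in(z0,z1)])
def place(P,x,y,yaw,z=0):
    c,s_=np.cos(yaw),np.sin(yaw); return P@np.array([[c,s_,0],[-s_,c,0],[0,0,1]])+[x,y,z]
def pix(s,P):
    p=(np.array(s['K'])@(np.array(s['R'])@P.T+np.array(s['t'])[:,None])); return (p[:2]/p[2]).T
def render(s,solids,holes,win):
    l,t,r,b=win; m=np.zeros(((b-t)*SS,(r-l)*SS),np.uint8)
    f=lambda q:np.round(((q-[l,t]+.5)*SS-.5)*16).astype(np.int32)
    for P in solids: cv2.fillConvexPoly(m,cv2.convexHull(f(pix(s,P))),255,shift=4)
    for P in holes: cv2.fillConvexPoly(m,cv2.convexHull(f(pix(s,P))),0,shift=4)
    return cv2.resize(m,(r-l,b-t),interpolation=cv2.INTER_AREA)/255.
def fit(views,solids,holes,x0,z=0,w=None):
    # views: list of (s,mask float,win)
    def cost(p):
        e=0
        for s,m,win in views:
            l,t,r,b=win
            R=render(s,[place(P,p[0],p[1],p[2],z) for P in solids],[place(P,p[0],p[1],p[2],z) for P in holes],win)
            e+=((R-m[t:b,l:r])**2).sum()
        return e
    best=None
    for dy in(0,.25,-.25):
        st=np.array(x0,float)+[0,0,dy]
        sim=np.array([st,st+[.008,0,0],st+[0,.008,0],st+[0,0,.15]])
        r=minimize(cost,st,method='Nelder-Mead',options=dict(initial_simplex=sim,xatol=1e-5,fatol=1e-3))
        if best is None or r.fun<best.fun: best=r
    return best
def bluemask(s):
    h=cv2.cvtColor(s['image'],cv2.COLOR_RGB2HSV)
    m=((h[...,0]>85)&(h[...,0]<112)&(h[...,1]>40)&(h[...,2]>70)).astype(np.uint8)
    # fill bores
    c,_=cv2.findContours(m,cv2.RETR_EXTERNAL,cv2.CHAIN_APPROX_NONE)
    o=np.zeros_like(m); cv2.drawContours(o,[k for k in c if cv2.contourArea(k)>60],-1,1,-1)
    return o.astype(float)
def win(s,solids,x,y,yaw,z=0,pad=8):
    q=np.vstack([pix(s,place(P,x,y,yaw,z)) for P in solids]); a=np.floor(q.min(0)-pad).astype(int);b=np.ceil(q.max(0)+pad).astype(int)
    return max(a[0],0),max(a[1],0),min(b[0],640),min(b[1],400)
def isolate(m,w_,s,xyz):
    n,lab=cv2.connectedComponents((m>0).astype(np.uint8)); u=np.round(proj(s,xyz)).astype(int)
    L=lab[u[1],u[0]]
    return (lab==L).astype(float) if L else m
def fitpart(views,x0,z=0):
    v=[]
    for s in views:
        w_=win(s,PART,*x0,z,pad=10); m=isolate(bluemask(s),w_,s,[x0[0],x0[1],z+.03]); v.append((s,m,w_))
    return fit(v,PART,[],x0,z)
E
cat > m0.py <<'E'
from fit import *
S=[snap('top','t1.png'),snap('side','s1.png')]
for g in [(.443,.225,0),(.464,.124,0),(.4576,-.069,0),(.455,-.18,.3)]:
    for nm,v in(('top',S[:1]),('side',S[1:]),('both',S)):
        r=fitpart(v,g); print(nm,np.round(r.x[:2],4),round(np.degrees(r.x[2]),1),round(r.fun,1))
for s in S:
    g=cv2.cvtColor(s['image'],cv2.COLOR_RGB2GRAY)
    for n,X in dict(frame=(.645,-.165,.016),pocket=(.645,-.204,.008),table=(.56,.0,0),foot=(.585,-.01,.01),foot2=(.63,.015,.01)).items():
        u=proj(s,X).round().astype(int); print(n,u,s['image'][u[1],u[0]])
    cv2.imwrite('pics/m%d.png'%(s is S[0]),bluemask(s)*255)
E
python3 m0.py
```

```text
top [0.4481 0.2283] -3.3 10.3
side [0.4478 0.2281] -3.8 215.3
both [0.448  0.2283] -3.3 226.3
top [0.4628 0.1239] 10.5 18.6
side [0.4621 0.1233] 8.0 230.4
both [0.4626 0.1237] 9.6 250.4
top [ 0.4564 -0.0635] -1.3 19.0
side [ 0.4558 -0.0655] -1.7 11.3
both [ 0.4561 -0.0642] -1.4 37.1
top [ 0.4545 -0.179 ] 15.8 23.9
side [ 0.4545 -0.1798] 15.3 23.6
both [ 0.4547 -0.1795] 15.7 48.8
frame [400 147] [182 191 193]
pocket [413 147] [62 65 63]
table [344 176] [66 69 73]
foot [347 167] [141 142 147]
foot2 [339 152] [134 134 141]
frame [392 258] [164 166 167]
pocket [396 269] [65 62 59]
table [355 225] [68 71 75]
foot [362 224] [130 130 133]
foot2 [373 218] [131 129 129][ WARN:0@5.409] global loadsave.cpp:1063 imwrite_ Unsupported depth image for selected encoder is fallbacked to CV_8U.
```

```bash
cat > m1.py <<'E'
from fit import *
S=[snap('top','t2.png'),snap('side','s2.png')]
def gray(s): return cv2.cvtColor(s['image'],cv2.COLOR_RGB2GRAY).astype(float)
CAR=[box(-.05,.05,-.125,.125,0,.016)]
HO=[box(-.038,.038,y-.028,y+.028,.016,.0161) for y in(-.08,0,.08)]
FT=[box(-.045,.045,-.045,.045,0,.010)]
PIN=[cyl(.013,.01,.042),cyl(.0095,.04,.062),cyl(.005,.04,.066)]
def overlay(s,Ps,fn,w_):
    im=cv2.resize(s['image'][:,:,::-1][w_[1]:w_[3],w_[0]:w_[2]],None,fx=5,fy=5,interpolation=cv2.INTER_CUBIC)
    for P in Ps:
        h=cv2.convexHull(np.round((pix(s,P)-[w_[0],w_[1]]+.5)*5*1).astype(np.int32)); cv2.polylines(im,[h],True,(0,0,255),1)
    cv2.imwrite('pics/'+fn,im)
for nm,v in(('top',S[:1]),('side',S[1:]),('both',S)):
    x0=(.643,-.204,-.08)
    vv=[(s,(gray(s)>115).astype(float),win(s,CAR,*x0,pad=5)) for s in v]
    r=fit(vv,CAR,HO,x0); print('car',nm,np.round(r.x[:2],4),round(np.degrees(r.x[2]),1),round(r.fun,1)); car=r.x
    x0=(.61,-.01,-.2)
    vv=[(s,(gray(s)>103).astype(float),win(s,FT+PIN,*x0,pad=4)) for s in v]
    r=fit(vv,FT+PIN,[],x0); print('foot',nm,np.round(r.x[:2],4),round(np.degrees(r.x[2]),1),round(r.fun,1)); ft=r.x
print(car,ft)
for i,s in enumerate(S):
    Ps=[place(P,*car) for P in CAR+HO]+[place(P,*ft) for P in FT+PIN]
    overlay(s,Ps,'ov%d.png'%i,(315,115,465,195) if i==0 else (345,200,430,315))
for y in(.08,0,-.08): print('pocket',place(np.array([[0,y,.008]]),*car))
E
python3 m1.py
```

```text
car top [ 0.6465 -0.2079] -5.7 206.8
foot top [ 0.6106 -0.0109] -12.7 120.3
car side [ 0.6466 -0.2108] -5.7 220.3
foot side [ 0.6109 -0.007 ] -14.2 143.1
car both [ 0.6467 -0.2087] -5.6 471.2
foot both [ 0.6099 -0.0108] -13.2 272.0
[ 0.64667286 -0.20874996 -0.09820315] [ 0.6099003  -0.01084035 -0.22956108]
pocket [[ 0.65451649 -0.12913541  0.008     ]]
pocket [[ 0.64667286 -0.20874996  0.008     ]]
pocket [[ 0.63882923 -0.28836452  0.008     ]]
```

View pics/ov0.png

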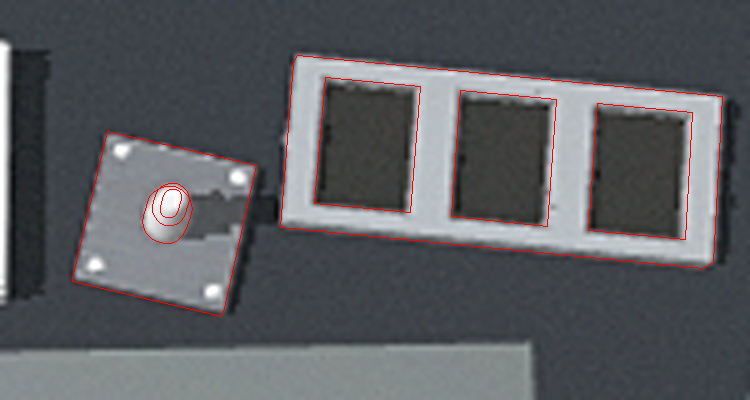

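View pics/ov1.png

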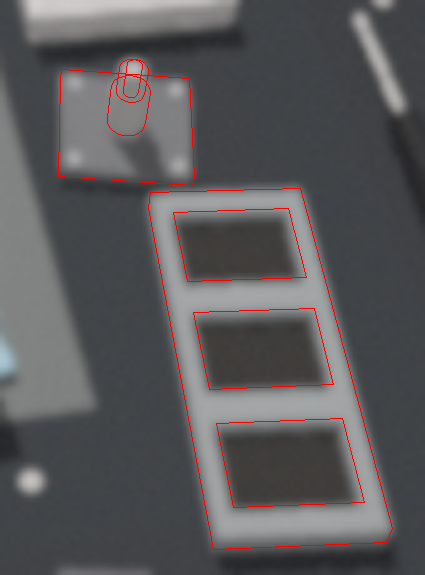

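```bash
cat > m2.py <<'E'
from fit import *
import sys
S=[ctrl.snapshot('top'),ctrl.snapshot('side')]
def gray(s): return cv2.cvtColor(s['image'],cv2.COLOR_RGB2GRAY).astype(float)
CAR=[box(-.05,.05,-.125,.125,0,.016)]
FT=[box(-.045,.045,-.045,.045,0,.010)]; PIN=[cyl(.013,.01,.042),cyl(.0095,.04,.062),cyl(.005,.04,.066)]
TR=[box(-.075,.075,-.12,.12,0,.025)]
def hull(m,s,X):
    n,lab=cv2.connectedComponents(m.astype(np.uint8)); u=proj(s,X).round().astype(int)
    mm=(lab==lab[u[1],u[0]]).astype(np.uint8)
    o=np.zeros_like(mm); h=cv2.convexHull(cv2.findNonZero(mm)); cv2.fillConvexPoly(o,h,1); return o.astype(float)
for nm,v in(('top',S[:1]),('side',S[1:]),('both',S)):
    for lab,T,x0,th,X in(('car',CAR,(.643,-.204,-.08),115,(.65,-.168,.016)),('foot',FT,(.61,-.01,-.22),100,(.585,-.01,.01)),('tray',TR,(.645,.19,0),110,(.645,.19,.005))):
        vv=[]
        for s in v:
            m=gray(s)>th
            w_=win(s,T,*x0,pad=5)
            q=np.zeros_like(m); q[w_[1]:w_[3],w_[0]:w_[2]]=1; m&=q
            if lab=='foot' : # cut carrier neighbour & far pin
                pass
            vv.append((s,hull(m,s,X),w_))
        r=fit(vv,T if lab!='foot' else FT+PIN,[],x0); print(lab,nm,np.round(r.x[:2],4),round(np.degrees(r.x[2]),1),round(r.fun,1))
# pin tip
for s in S:
    g=gray(s); u=proj(s,(.610,-.0108,.064)).round().astype(int); print(u); print(g[u[1]-5:u[1]+14,u[0]-9:u[0]+10].astype(int))
E
python3 m2.py
```

```text
car top [ 0.6477 -0.2091] -5.6 35.2
foot top [ 0.6105 -0.0111] -12.9 13.6
tray top [0.6403 0.2015] -1.0 71.9
car side [ 0.6477 -0.2056] -5.6 59.8
foot side [ 0.6107 -0.0069] -14.6 23.6
tray side [0.6405 0.2013] -0.4 92.8
car both [ 0.6476 -0.2082] -5.6 108.3
foot both [ 0.6103 -0.0104] -13.0 63.0
tray both [0.6402 0.2014] -0.9 165.8
[349 154]
[[142 142 140 136 140 137 138 137 137 136 136 138 139 136 139 141 138 139
  137]
 [139 134 139 138 141 141 142 138 139 134 132 136 135 136 133 136 135 133
  134]
 [136 138 140 136 140 136 138 136 135 136 128 134 139 137 139 135 139 141
  138]
 [137 135 137 134 133 133 132 161 194 214 196 142 133 142 141 143 140 139
  137]
 [139 135 135 135 132 136 177 240 251 251 255 225 147 135 140 140 144  91
   69]
 [139 139 135 134 130 178 231 250 247 244 251 226 136  79  69  70  74  76
   78]
 [136 138 138 128 149 222 242 250 244 245 253 203 137  98  83  80  83  83
   81]
 [136 138 140 130 192 236 232 237 243 237 232 160 122 103  87  80  84  79
   83]
 [140 139 136 125 222 236 232 223 219 203 166 125 125 100  85  85  86  84
   86]
 [144 143 137 124 219 231 
[... 1634 characters left out ...]
 134 131 131 132 131 128 128 128 129 139 156
  160]
 [130 130 130 130 132 135 134 132 131 132 130 129 127 127 127 129 133 141
  143]
 [131 130 130 131 133 132 130 130 132 132 131 129 127 128 128 129 129 131
  130]
 [130 131 131 132 134 132 129 130 131 131 130 129 127 127 128 129 129 128
  128]
 [130 131 131 131 132 129 129 131 131 130 130 128 126 127 128 128 127 128
  127]
 [130 130 131 131 130 129 129 130 130 130 129 127 126 127 127 129 128 128
  128]
 [130 131 131 130 129 128 129 131 129 130 127 124 124 125 128 128 128 129
  129]
 [130 130 130 129 128 127 127 128 129 128 123 116 116 122 126 128 127 128
  128]
 [130 130 131 129 127 122 121 123 124 122 114 102 102 116 125 128 128 128
  128]]
```

```bash
cat > g.py <<'E'
from h import *
from scipy.spatial.transform import Rotation as Ro
import sys
def goal(x,y,z,yaw,show=True):
    o=ctrl.get_obs(); p=np.array(o['tool_pos']); R=Ro.from_euler('xyz',o['orientation'],degrees=True)
    T=Ro.from_euler('xyz',[180,0,yaw],degrees=True)
    d=R.inv().apply(np.array([x,y,z])-p); r=(R.inv()*T).as_rotvec()
    print('t',round(float(o['clock']),2),'pos',np.round(p,4),'ori',np.round(o['orientation'],2),'F',np.round(o['force'],1),'op',round(float(o['opening']),4),'j',np.round(o['joint_pos'],0))
    print('shift',np.round(d,4),'rot',np.round(r,4))
if __name__=='__main__': goal(*map(float,sys.argv[1:5]))
E
python3 g.py .448 .2283 .30 -93.3
```

```text
t 1.1 pos [0.1636 0.6548 0.4046] ori [180.    -0.   -14.03] F [-0.9 -0.8 -0.7] op 0.0881 j [ 92.  21.   1.   0. -70. -17.]
shift [0.3793 0.3449 0.1047] rot [ 0.0000e+00 -1.0000e-04  1.3836e+00]
```

>>> carry_out(
  moves="0.087 0.379 0.345 0.105 0 0 1.3836;0.087 0.379 0.345 0.105 0 0 1.3836;0.087 0.379 0.345 0.105 0 0 1.3836;0.087 0.379 0.345 0.105 0 0 1.3836;0.087 0.379 0.345 0.105 0 0 1.3836;0.087 0.379 0.345 0.105 0 0 1.3836;0.087 0.379 0.345 0.105 0 0 1.3836;0.087 0.379 0.345 0.105 0 0 1.3836;0.087 0.379 0.345 0.105 0 0 1.3836;0.087 0.379 0.345 0.105 0 0 1.3836;0.087 0.379 0.345 0.105 0 0 1.3836;0.087 0.379 0.345 0.105 0 0 1.3836;0.087 0.379 0.345 0.105 0 0 1.3836;0.087 0.379 0.345 0.105 0 0 1.3836",
)

```text
clock: 2.5
tool_pos: [0.4476, 0.2289, 0.3]
orientation: [-180.0, 0.0, -93.3]
force: [0.4, -0.2, 0.7]
opening: 0.0871
```

```bash
python3 g.py .448 .2283 .199 -93.3; python3 -c "
from h import *
snap('side','s3.png')"
```

```text
t 2.5 pos [0.4476 0.2289 0.3   ] ori [-1.7997e+02  3.0000e-02 -9.3270e+01] F [ 0.4 -0.2  0.7] op 0.0871 j [ 50.  10. -29.   0. -51. -53.]
shift [ 0.0006 -0.0004  0.101 ] rot [-0.0004  0.0006  0.0005]
```

View pics/s3.png

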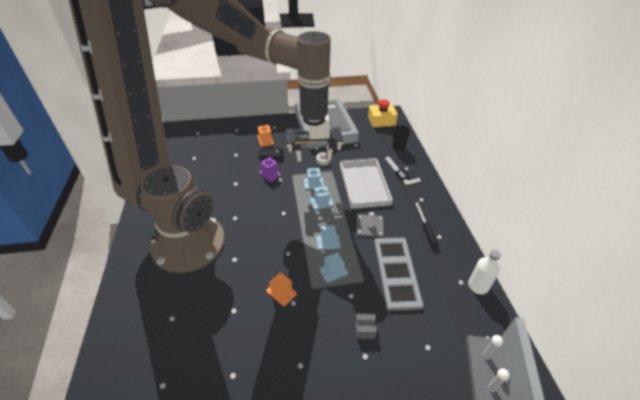

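>>> carry_out(
  moves="0.087 0.0005 -0.0005 0.03 0 0 0;0.087 0.0005 -0.0005 0.06 0 0 0;0.087 0.0005 -0.0005 0.085 0 0 0;0.087 0.0005 -0.0005 0.1 0 0 0;0.087 0.0005 -0.0005 0.101 0 0 0;0.03 0.0005 -0.0005 0.101 0 0 0;0.03 0.0005 -0.0005 0.101 0 0 0;0.03 0.0005 -0.0005 0.101 0 0 0;0.03 0.0005 -0.0005 0.101 0 0 0;0.03 0.0005 -0.0005 0.101 0 0 0;0.03 0.0005 -0.0005 0.101 0 0 0;0.03 0.0005 -0.0005 0.101 0 0 0;0.03 0.0005 -0.0005 0.101 0 0 0",
)

```text
clock: 3.85
tool_pos: [0.4481, 0.2277, 0.1989]
orientation: [180.0, 0.0, -93.3]
force: [-2.8, 0.2, 5.2]
opening: 0.0436
```

```bash
python3 g.py .448 .2283 .30 -93.3
```

```text
t 3.85 pos [0.4481 0.2277 0.1989] ori [180.    0.  -93.3] F [-2.8  0.2  5.2] op 0.0436 j [ 49.  18. -35.  -0. -37. -53.]
shift [-6.000e-04  1.000e-04 -1.011e-01] rot [ 0.  0. -0.]
```

>>> carry_out(
  moves="0.03 0 0 -0.02 0 0 0;0.03 0 0 -0.05 0 0 0;0.03 0 0 -0.08 0 0 0;0.03 0 0 -0.1 0 0 0;0.03 0 0 -0.11 0 0 0;0.03 0 0 -0.11 0 0 0",
)

```text
clock: 4.45
tool_pos: [0.4483, 0.2279, 0.3095]
orientation: [-179.9, 0.1, -93.3]
force: [0.1, 0.4, -3.0]
opening: 0.044
```

```bash
python3 g.py .6105 -.0105 .31 -95.6
```

```text
t 4.45 pos [0.4483 0.2279 0.3095] ori [-1.7993e+02  1.0000e-01 -9.3310e+01] F [ 0.1  0.4 -3. ] op 0.044 j [ 49.   9. -28.  -0. -52. -53.]
shift [ 0.2286 -0.1757 -0.0007] rot [-0.0012  0.0017  0.04  ]
```

>>> carry_out(
  moves="0.03 0.011 -0.009 0 0 0 0;0.03 0.034 -0.026 0 0 0 0;0.03 0.068 -0.053 0 0 0 0.01;0.03 0.103 -0.079 0 0 0 0.02;0.03 0.137 -0.105 0 0 0 0.03;0.03 0.171 -0.132 0 0 0 0.04;0.03 0.199 -0.153 0 0 0 0.04;0.03 0.218 -0.167 0 0 0 0.04;0.03 0.2286 -0.1757 0 0 0 0.04;0.03 0.2286 -0.1757 0 0 0 0.04;0.03 0.2286 -0.1757 0 0 0 0.04",
)

```text
clock: 5.55
tool_pos: [0.61, -0.0108, 0.3073]
orientation: [179.9, -0.0, -95.6]
force: [0.1, 0.2, -0.5]
opening: 0.0435
```

```bash
cat > chk.py <<'E'
from fit import *
import g,sys
# usage: chk x y yaw(part deg) z_under
x,y,a,z=map(float,sys.argv[1:5]); tag=sys.argv[5]
S=[snap('top','T%s.png'%tag),snap('side','S%s.png'%tag)]
for nm,v in(('top',S[:1]),('side',S[1:])):
    try:
        r=fitpart(v,(x,y,np.radians(a)),z); print(nm,np.round(r.x[:2],4),round(np.degrees(r.x[2]),1),round(r.fun,1))
    except Exception as e: print(nm,e)
E
cat > crop.py <<'E'
import cv2,sys
f,l,t,r,b,k=sys.argv[1:7]; im=cv2.imread('pics/'+f+'.png')
cv2.imwrite('pics/'+f+'_c%s_%s.png'%(l,t),cv2.resize(im[int(t):int(b),int(l):int(r)],None,fx=float(k),fy=float(k),interpolation=cv2.INTER_CUBIC))
E
python3 chk.py .6105 -.0105 -5.6 .111 a; python3 g.py .6105 -.0105 .31 -95.6; python3 crop.py Sa 300 120 420 260 4
```

```text
top [0.5003 0.0846] -25.7 0.0
side [ 0.6097 -0.0218] -16.7 65.4
t 5.65 pos [ 0.6099 -0.01    0.3081] ori [ 1.7994e+02 -1.0000e-02 -9.5550e+01] F [ 0.9 -0.2 -1.8] op 0.0441 j [ 17.  19. -15.  -0. -56. -23.]
shift [ 0.0004 -0.0006 -0.0019] rot [ 0.001  -0.0002  0.0008]
```

View pics/Sa_c300_120.png

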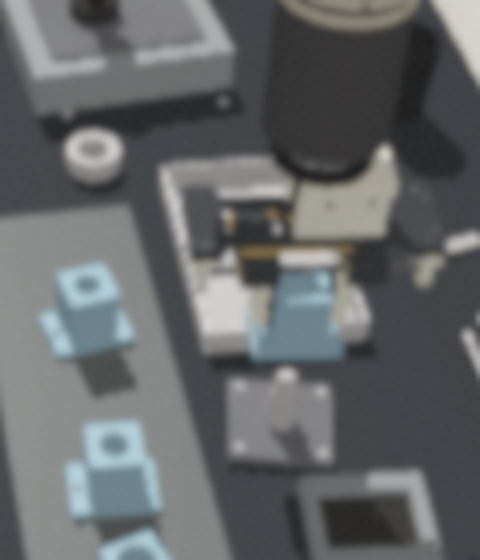

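View pics/Ta.png

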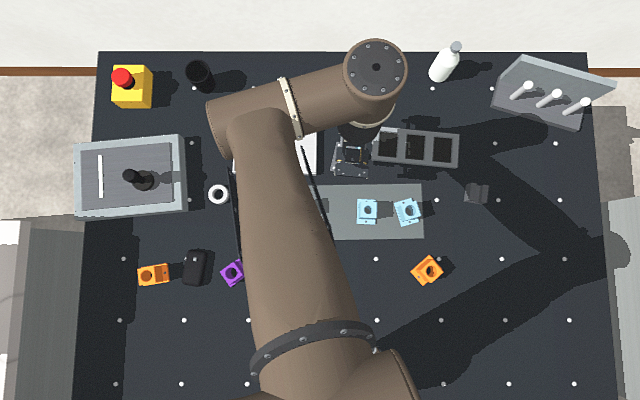

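```bash
cat > ov.py <<'E'
from fit import *
import sys
# ov name pngIn x y yaw z l t r b k
s=ctrl.snapshot(sys.argv[1]); x,y,a,z=map(float,sys.argv[3:7]); l,t,r,b=map(int,sys.argv[7:11]); k=int(sys.argv[11])
im=cv2.resize(s['image'][t:b,l:r,::-1],None,fx=k,fy=k,interpolation=cv2.INTER_CUBIC)
bl=box
for P in PART+[cyl(.015,.06,.06),cyl(.013,.0,.0)]:
    h=cv2.convexHull(np.round((pix(s,place(P,x,y,np.radians(a),z))-[l,t]+.5)*k-.5).astype(np.int32)); cv2.polylines(im,[h],True,(0,0,255),1)
cv2.imwrite('pics/'+sys.argv[2],im)
E
python3 ov.py side ov3.png .6100 -.0105 -5.6 .109 340 170 420 240 8
```

```text
(no output)
```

View pics/ov3.png

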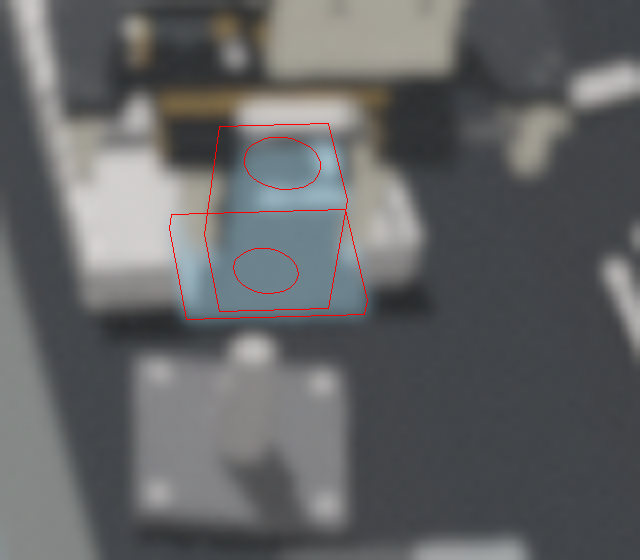

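>>> carry_out(
  moves="0.03 0.0005 -0.0005 0.02 0 0 0;0.03 0.0005 -0.0005 0.035 0 0 0;0.03 0.0005 -0.0005 0.045 0 0 0;0.03 0.0005 -0.0005 0.055 0 0 0;0.03 0.0005 -0.0005 0.06 0 0 0;0.03 0.0005 -0.0005 0.06 0 0 0",
)

```text
clock: 6.3
tool_pos: [0.6107, -0.011, 0.2481]
orientation: [179.9, -0.0, -95.6]
force: [-0.0, -0.5, -1.6]
opening: 0.044
```

```bash
python3 g.py .6105 -.0105 .2095 -95.6;python3 ov.py side ov4.png .6100 -.0105 -5.6 .049 340 170 420 240 8
```

```text
t 6.3 pos [ 0.6107 -0.011   0.2481] ori [ 1.7994e+02 -2.0000e-02 -9.5570e+01] F [-0.  -0.5 -1.6] op 0.044 j [ 17.  23. -19.  -0. -49. -23.]
shift [-0.0005  0.0002  0.0386] rot [ 0.001  -0.0004  0.0004]
```

View pics/ov4.png

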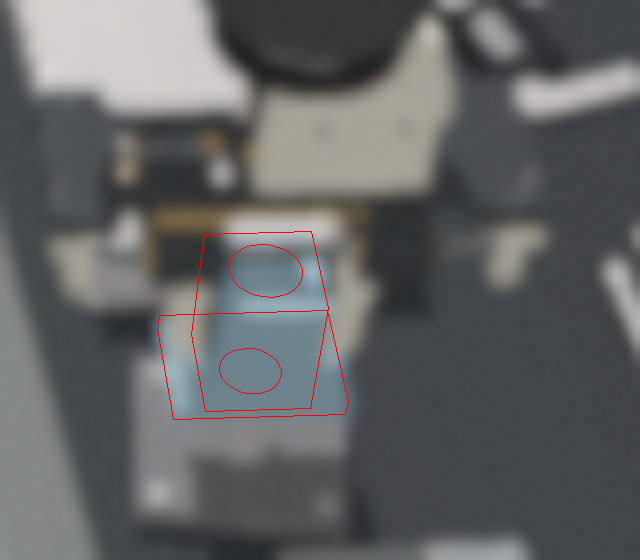

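Pin nose enters, with no side force. Descend on.

>>> carry_out(
  moves="0.03 0 0 0.01 0 0 0;0.03 0 0 0.02 0 0 0;0.03 0 0 0.028 0 0 0;0.03 0 0 0.034 0 0 0;0.03 0 0 0.0375 0 0 0;0.03 0 0 0.0375 0 0 0",
)

```text
clock: 6.95
tool_pos: [0.6108, -0.0111, 0.2104]
orientation: [179.9, -0.0, -95.6]
force: [-1.2, -0.1, -1.9]
opening: 0.0437
```

```bash
python3 g.py .6105 -.0105 .2095 -95.6;python3 ov.py side ov5.png .6105 -.0105 -5.6 .011 340 170 420 240 8
```

```text
t 6.95 pos [ 0.6108 -0.0111  0.2104] ori [ 1.7995e+02 -2.0000e-02 -9.5590e+01] F [-1.2 -0.1 -1.9] op 0.0437 j [ 17.  25. -21.  -0. -44. -23.]
shift [-0.0006  0.0003  0.0009] rot [ 0.0009 -0.0003  0.0001]
```

View pics/ov5.png

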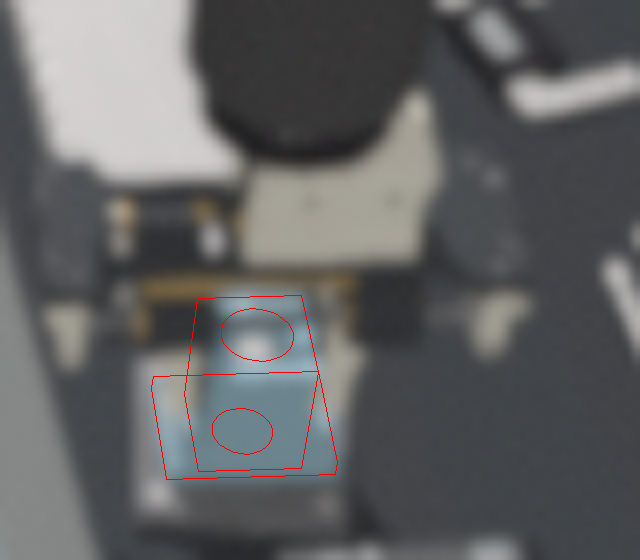

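>>> carry_out(
  moves="0.03 0 0 0.001 0 0 0;0.03 0 0 0.002 0 0 0;0.03 0 0 0.002 0 0 0;0.03 0 0 0.002 0 0 0",
)

```text
clock: 7.4
tool_pos: [0.6108, -0.0112, 0.2093]
orientation: [-180.0, -0.0, -95.6]
force: [-2.0, -1.7, -0.8]
opening: 0.044
```

>>> carry_out(
  moves="0.03 0 0 0.001 0 0 0;0.03 0 0 0.0015 0 0 0;0.03 0 0 0.0015 0 0 0;0.03 0 0 0.0015 0 0 0;0.03 0 0 0.0015 0 0 0",
)

```text
clock: 7.9
tool_pos: [0.6107, -0.0113, 0.2088]
orientation: [-180.0, -0.0, -95.6]
force: [-5.7, -1.8, 8.8]
opening: 0.0442
```

>>> carry_out(
  moves="0.03 0 0 -0.01 0 0 0;0.03 0 0 -0.03 0 0 0;0.03 0 0 -0.055 0 0 0;0.03 0 0 -0.08 0 0 0;0.03 0 0 -0.095 0 0 0;0.03 0 0 -0.1 0 0 0;0.03 0 0 -0.1 0 0 0",
)

```text
clock: 8.6
tool_pos: [0.6111, -0.0109, 0.3086]
orientation: [-179.9, 0.1, -95.6]
force: [0.1, -0.1, -2.1]
opening: 0.0438
```

```bash
python3 g.py .6397 -.2883 .29 -95.6
```

```text
t 8.6 pos [ 0.6111 -0.0109  0.3086] ori [-1.7988e+02  6.0000e-02 -9.5590e+01] F [ 0.1 -0.1 -2.1] op 0.0438 j [ 17.  19. -15.  -0. -56. -23.]
shift [ 0.2733 -0.0554  0.0184] rot [-0.002   0.001   0.0002]
```

>>> carry_out(
  moves="0.03 0.015 -0.003 0 0 0 0;0.03 0.045 -0.009 0 0 0 0;0.03 0.085 -0.017 0 0 0 0;0.03 0.13 -0.026 0 0 0 0;0.03 0.175 -0.035 0.005 0 0 0;0.03 0.215 -0.044 0.01 0 0 0;0.03 0.245 -0.05 0.018 0 0 0;0.03 0.264 -0.053 0.03 0 0 0;0.03 0.2733 -0.0554 0.045 0 0 0;0.03 0.2733 -0.0554 0.055 0 0 0;0.03 0.2733 -0.0554 0.06 0 0 0;0.03 0.2733 -0.0554 0.06 0 0 0;0.03 0.2733 -0.0554 0.06 0 0 0",
)

```text
clock: 9.9
tool_pos: [0.6398, -0.2874, 0.2482]
orientation: [-180.0, -0.0, -95.5]
force: [0.9, -0.2, -1.9]
opening: 0.0438
```

```bash
python3 g.py .6397 -.2883 .2068 -95.6;python3 ov.py side ov6.png .6397 -.2883 -5.6 .049 350 220 450 310 7
```

```text
t 9.9 pos [ 0.6398 -0.2874  0.2482] ori [-1.7997e+02 -1.0000e-02 -9.5500e+01] F [ 0.9 -0.2 -1.9] op 0.0438 j [ -8.  30.  -6.   0. -54.   3.]
shift [0.0009 0.     0.0414] rot [-0.0006 -0.0001  0.0018]
```

View pics/ov6.png

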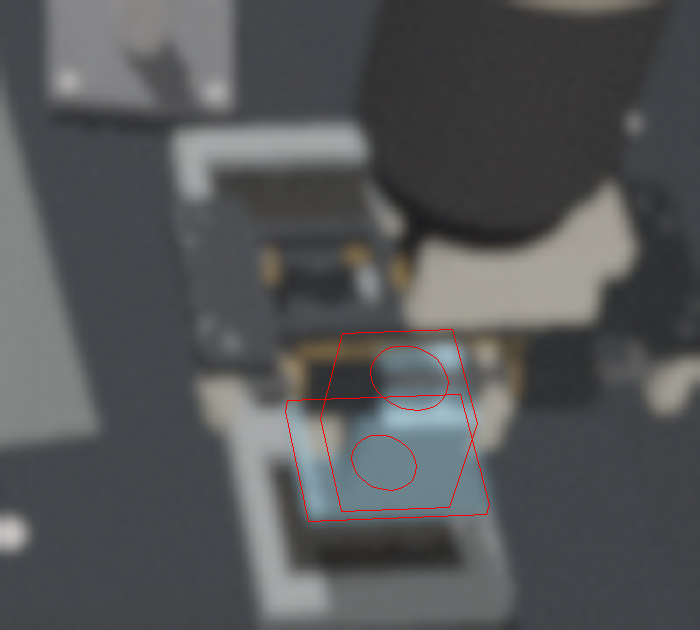

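>>> carry_out(
  moves="0.03 0.001 0 0.01 0 0 0.002;0.03 0.001 0 0.02 0 0 0.002;0.03 0.001 0 0.027 0 0 0.002;0.03 0.001 0 0.032 0 0 0.002;0.03 0.001 0 0.036 0 0 0.002;0.03 0.001 0 0.039 0 0 0.002;0.03 0.001 0 0.041 0 0 0.002;0.03 0.001 0 0.041 0 0 0.002",
)

```text
clock: 10.75
tool_pos: [0.6394, -0.2896, 0.207]
orientation: [-180.0, -0.0, -95.7]
force: [0.6, -0.1, -1.7]
opening: 0.0438
```

```bash
python3 g.py .6397 -.2883 .2068 -95.6;python3 ov.py side ov7.png .6397 -.2883 -5.6 .008 350 220 450 310 7
```

```text
t 10.75 pos [ 0.6394 -0.2896  0.207 ] ori [-1.7997e+02 -1.0000e-02 -9.5700e+01] F [ 0.6 -0.1 -1.7] op 0.0438 j [ -9.  32.  -8.   0. -50.   3.]
shift [-0.0013 -0.0002  0.0002] rot [-0.0005 -0.0002 -0.0018]
```

View pics/ov7.png

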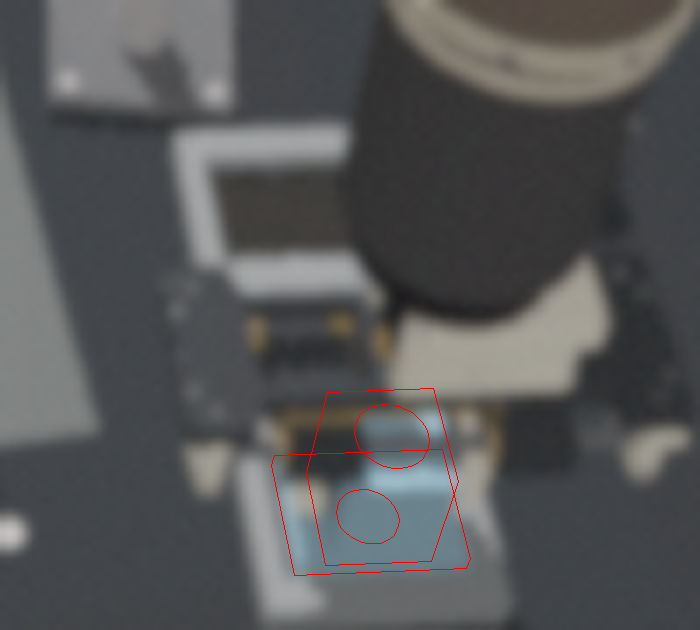

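>>> carry_out(
  moves="0.03 0 0 0.001 0 0 0;0.03 0 0 0.0015 0 0 0;0.03 0 0 0.0015 0 0 0",
)

```text
clock: 11.1
tool_pos: [0.6393, -0.2896, 0.2068]
orientation: [-179.9, -0.0, -95.7]
force: [-3.5, 1.4, 7.6]
opening: 0.0442
```

Contact on the pocket floor; release and rise.

>>> carry_out(
  moves="0.087 0 0 0 0 0 0;0.087 0 0 0 0 0 0;0.087 0 0 0 0 0 0;0.087 0 0 0 0 0 0;0.087 0 0 0 0 0 0;0.087 0 0 -0.02 0 0 0;0.087 0 0 -0.05 0 0 0;0.087 0 0 -0.08 0 0 0;0.087 0 0 -0.1 0 0 0;0.087 0 0 -0.1 0 0 0",
)

```text
clock: 12.1
tool_pos: [0.6402, -0.2898, 0.3092]
orientation: [-179.7, -0.1, -95.7]
force: [0.3, -0.7, 0.4]
opening: 0.0872
```

```bash
python3 g.py .4628 .1239 .30 -80; cat > meas.py <<'E'
from fit import *
import sys
tag=sys.argv[1]
S=[snap('top','T%s.png'%tag),snap('side','S%s.png'%tag)]
G=dict(p1=(.6397,-.2883,-.1,.008),p2=(.4628,.1239,.17,0),p4=(.4564,-.0635,0,0),p5=(.4545,-.179,.27,0))
for k in sys.argv[2:]:
    x=G[k]
    for nm,v in(('top',S[:1]),('side',S[1:])):
        try: r=fitpart(v,x[:3],x[3]); print(k,nm,np.round(r.x[:2],4),round(np.degrees(r.x[2]),1),round(r.fun,1))
        except Exception as e: print(k,nm,'err',e)
E
python3 meas.py b p1 p2 p4 p5
```

```text
t 12.1 pos [ 0.6402 -0.2898  0.3092] ori [-1.7966e+02 -7.0000e-02 -9.5680e+01] F [ 0.3 -0.7  0.4] op 0.0872 j [ -9.  27.  -3.   0. -60.   3.]
shift [-0.3942  0.2176  0.0074] rot [-0.0058 -0.002  -0.2736]
p1 top [ 0.6587 -0.1831] -190.3 0.0
p1 side [ 0.6393 -0.2882] -7.7 25.9
p2 top [0.4628 0.1241] 10.3 15.5
p2 side [0.4628 0.1207] 8.4 14.5
p4 top [ 0.4565 -0.0639] -1.3 19.8
p4 side [ 0.4556 -0.0653] -1.4 12.3
p5 top [ 0.4758 -0.0537] -18.9 0.0
p5 side [ 0.4542 -0.1797] 15.3 23.8
```

View pics/Tb.png

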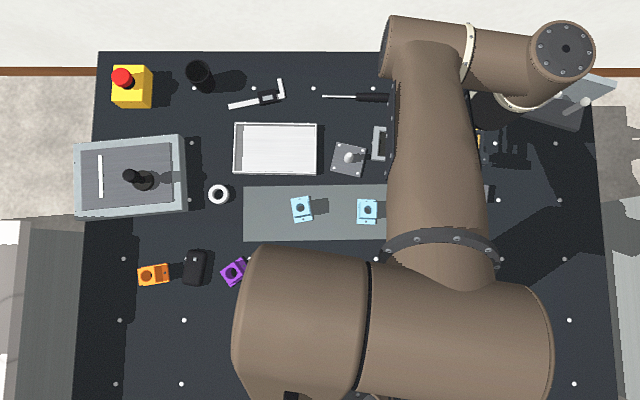

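View pics/Sb.png

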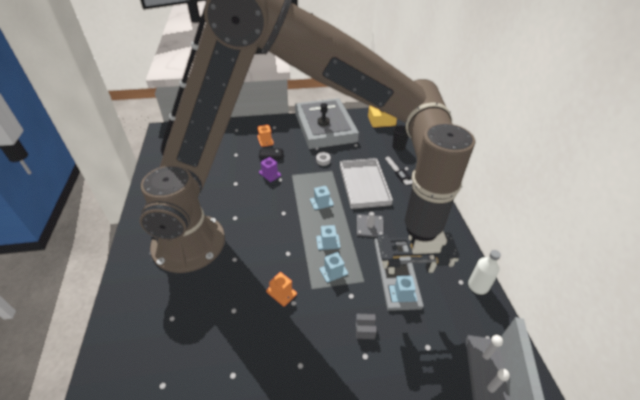

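>>> carry_out(
  moves="0.087 -0.02 0.011 0 0 0 0;0.087 -0.055 0.03 0 0 0 -0.05;0.087 -0.39 0.2145 0.007 0.006 0 -0.2736;0.087 -0.39 0.2145 0.007 0.006 0 -0.2736;0.087 -0.39 0.2145 0.007 0.006 0 -0.2736;0.087 -0.39 0.2145 0.007 0.006 0 -0.2736;0.087 -0.39 0.2145 0.007 0.006 0 -0.2736;0.087 -0.39 0.2145 0.007 0.006 0 -0.2736;0.087 -0.39 0.2145 0.007 0.006 0 -0.2736;0.087 -0.39 0.2145 0.007 0.006 0 -0.2736;0.087 -0.3942 0.2176 0.007 0.006 0 -0.2736;0.087 -0.3942 0.2176 0.007 0.006 0 -0.2736;0.087 -0.3942 0.2176 0.007 0.006 0 -0.2736",
)

```text
clock: 13.5
tool_pos: [0.4619, 0.1239, 0.2976]
orientation: [-179.7, -0.1, -80.0]
force: [0.5, 0.1, -0.8]
opening: 0.0869
```

```bash
python3 g.py .4628 .1239 .199 -80; python3 meas.py c p2 p4 p5; python3 crop.py Sc 270 120 400 260 4.5
```

```text
t 13.5 pos [0.4619 0.1239 0.2976] ori [-1.7973e+02 -8.0000e-02 -8.0030e+01] F [ 0.5  0.1 -0.8] op 0.0869 j [ 39.   8. -32.   0. -50. -29.]
shift [ 0.     -0.0004  0.0986] rot [-0.0048 -0.0014 -0.0005]
p2 top [0.5855 0.0517] -28.1 0.0
p2 side [0.4623 0.1205] 6.7 15.1
p4 top [ 0.4563 -0.0627] -2.6 15.3
p4 side [ 0.4551 -0.0655] -2.4 13.1
p5 top [ 0.4546 -0.1788] 16.7 10.9
p5 side [ 0.4539 -0.1801] 17.1 13.9
```

View pics/Sc_c270_120.png

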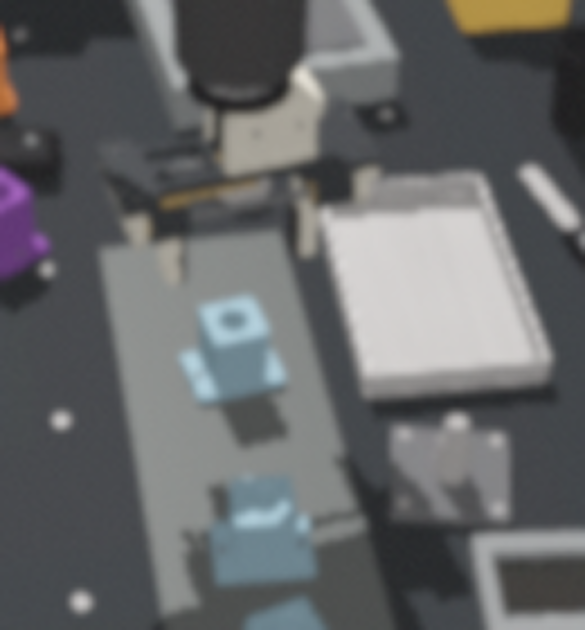

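>>> carry_out(
  moves="0.087 0.0005 -0.0005 0.03 -0.0045 0 0;0.087 0.0005 -0.0005 0.06 -0.0045 0 0;0.087 0.0005 -0.0005 0.083 -0.0045 0 0;0.087 0.0005 -0.0005 0.097 -0.0045 0 0;0.087 0.0005 -0.0005 0.0985 -0.0045 0 0;0.03 0.0005 -0.0005 0.0985 -0.0045 0 0;0.03 0.0005 -0.0005 0.0985 -0.0045 0 0;0.03 0.0005 -0.0005 0.0985 -0.0045 0 0;0.03 0.0005 -0.0005 0.0985 -0.0045 0 0;0.03 0.0005 -0.0005 0.0985 -0.0045 0 0;0.03 0.0005 -0.0005 0.0985 -0.0045 0 0;0.03 0.0005 -0.0005 0.0985 -0.0045 0 0;0.03 0.0005 -0.0005 0.095 -0.0045 0 0;0.03 0.0005 -0.0005 0.07 -0.0045 0 0;0.03 0.0005 -0.0005 0.035 -0.0045 0 0;0.03 0.0005 -0.0005 0.005 -0.0045 0 0;0.03 0.0005 -0.0005 -0.01 -0.0045 0 0;0.03 0.0005 -0.0005 -0.01 -0.0045 0 0",
)

```text
clock: 15.4
tool_pos: [0.463, 0.1243, 0.3105]
orientation: [-179.7, 0.1, -80.0]
force: [0.3, 0.5, -1.9]
opening: 0.0438
```

```bash
python3 g.py .6105 -.0108 .31 -95.6
```

```text
t 15.4 pos [0.463  0.1243 0.3105] ori [-1.7966e+02  7.0000e-02 -8.0010e+01] F [ 0.3  0.5 -1.9] op 0.0438 j [ 39.   7. -31.   0. -52. -29.]
shift [ 0.1587 -0.1218  0.001 ] rot [-0.0057  0.002   0.2721]
```

>>> carry_out(
  moves="0.03 0.008 -0.006 0 0 0 0.01;0.03 0.025 -0.019 0 0 0 0.04;0.03 0.05 -0.038 0 -0.003 0.001 0.09;0.03 0.078 -0.06 0 -0.006 0.002 0.14;0.03 0.105 -0.08 0 -0.006 0.002 0.2;0.03 0.13 -0.1 0 -0.006 0.002 0.24;0.03 0.148 -0.114 0.005 -0.006 0.002 0.272;0.03 0.1585 -0.122 0.01 -0.006 0.002 0.272;0.03 0.1585 -0.122 0.02 -0.006 0.002 0.272;0.03 0.1585 -0.122 0.025 -0.006 0.002 0.272;0.03 0.1585 -0.122 0.025 -0.006 0.002 0.272",
)

```text
clock: 16.5
tool_pos: [0.6091, -0.0107, 0.2818]
orientation: [179.6, -0.2, -95.6]
force: [-1.5, 0.6, -1.1]
opening: 0.044
```

```bash
python3 g.py .6105 -.0108 .2415 -95.6; python3 ov.py side ov8.png .6105 -.0108 -5.6 .086 340 170 420 240 8
```

```text
t 16.5 pos [ 0.6091 -0.0107  0.2818] ori [179.6   -0.23 -95.58] F [-1.5  0.6 -1.1] op 0.044 j [ 17.  20. -17.   0. -53. -23.]
shift [-0.0002 -0.0017  0.0403] rot [ 0.0071 -0.004   0.0003]
```

View pics/ov8.png

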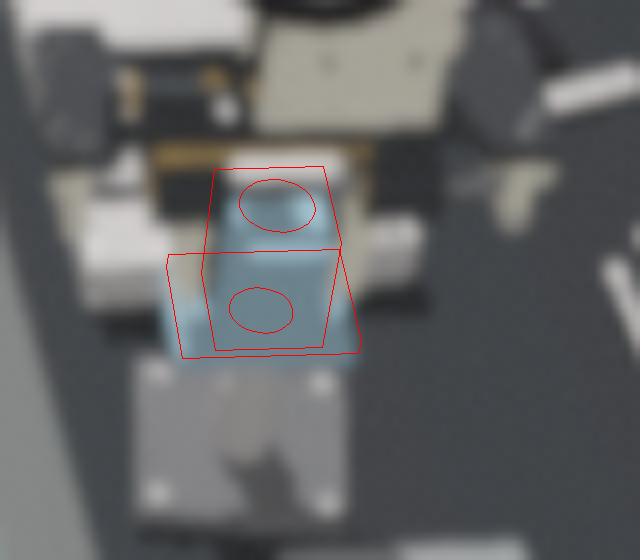

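>>> carry_out(
  moves="0.03 0 -0.0015 0 0.006 -0.004 0;0.03 0 -0.0015 0 0.006 -0.004 0;0.03 0 -0.0015 0.008 0.006 -0.004 0;0.03 0 -0.0015 0.012 0.006 -0.004 0;0.03 0 -0.0015 0.012 0.006 -0.004 0",
)

```text
clock: 17.05
tool_pos: [0.6111, -0.0112, 0.2705]
orientation: [-180.0, 0.0, -95.6]
force: [-0.1, -0.1, -1.5]
opening: 0.044
```

```bash
python3 g.py .6105 -.0108 .2415 -95.6; python3 ov.py side ov9.png .6105 -.0108 -5.6 .0715 340 170 420 240 8
```

```text
t 17.05 pos [ 0.6111 -0.0112  0.2705] ori [-1.7998e+02  2.0000e-02 -9.5620e+01] F [-0.1 -0.1 -1.5] op 0.044 j [ 17.  21. -17.  -0. -51. -23.]
shift [-0.0004  0.0006  0.029 ] rot [-0.0004  0.0004 -0.0003]
```

View pics/ov9.png

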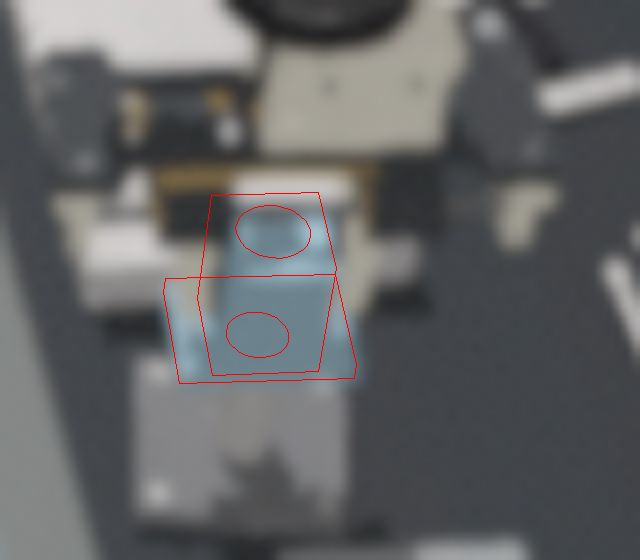

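>>> carry_out(
  moves="0.03 -0.0003 0.0005 0.006 0 0 0;0.03 -0.0003 0.0005 0.012 0 0 0;0.03 -0.0003 0.0005 0.018 0 0 0;0.03 -0.0003 0.0005 0.023 0 0 0;0.03 -0.0003 0.0005 0.026 0 0 0;0.03 -0.0003 0.0005 0.026 0 0 0",
)

```text
clock: 17.7
tool_pos: [0.6107, -0.0111, 0.2444]
orientation: [-180.0, 0.0, -95.6]
force: [-1.9, -2.5, -2.5]
opening: 0.0438
```

>>> carry_out(
  moves="0.03 0.0007 0.0005 0.001 0 0 0;0.03 0.0007 0.0005 0.002 0 0 0;0.03 0.0007 0.0005 0.003 0 0 0;0.03 0.0007 0.0005 0.004 0 0 0;0.03 0.0007 0.0005 0.004 0 0 0",
)

```text
clock: 18.2
tool_pos: [0.6105, -0.0116, 0.2427]
orientation: [-179.9, 0.0, -95.6]
force: [-6.8, -1.3, 9.1]
opening: 0.0439
```

>>> carry_out(
  moves="0.03 0 0 0 0 0 0;0.03 0 0 0.0005 0 0 0;0.03 0 0 0.0005 0 0 0;0.03 0 0 0.0005 0 0 0",
)

```text
clock: 18.6
tool_pos: [0.6105, -0.0116, 0.2427]
orientation: [-179.8, 0.0, -95.6]
force: [-7.4, 0.1, 12.0]
opening: 0.0438
```

```bash
python3 ov.py side ov10.png .6105 -.0113 -5.6 .0435 340 170 420 240 8
```

```text
(no output)
```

View pics/ov10.png

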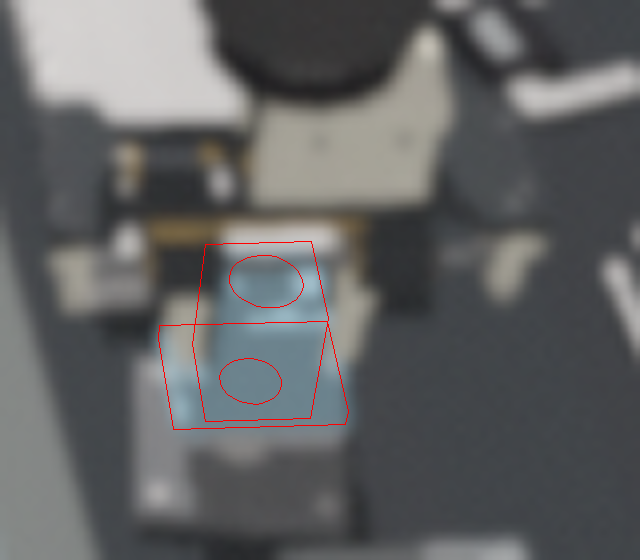

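>>> carry_out(
  moves="0.03 0 0 -0.01 0 0 0;0.03 0 0 -0.03 0 0 0;0.03 0 0 -0.05 0 0 0;0.03 0 0 -0.06 0 0 0;0.03 0 0 -0.06 0 0 0",
)

```text
clock: 19.15
tool_pos: [0.6113, -0.0113, 0.3029]
orientation: [-179.7, 0.1, -95.6]
force: [-0.6, 0.2, -1.8]
opening: 0.0441
```

```bash
python3 g.py .640 .255 .204 -91
```

```text
t 19.15 pos [ 0.6113 -0.0113  0.3029] ori [-1.7965e+02  1.3000e-01 -9.5600e+01] F [-0.6  0.2 -1.8] op 0.0441 j [ 17.  19. -15.   0. -55. -23.]
shift [-0.2676 -0.002   0.0995] rot [-0.0061  0.002  -0.0803]
```

>>> carry_out(
  moves="0.03 -0.012 0 0 0 0 0;0.03 -0.04 0 0 0 0 -0.01;0.03 -0.08 0 0 0 0 -0.02;0.03 -0.125 -0.001 0 0 0 -0.04;0.03 -0.17 -0.001 0 0 0 -0.06;0.03 -0.21 -0.0015 0 0 0 -0.08;0.03 -0.24 -0.002 0.005 0 0 -0.08;0.03 -0.26 -0.002 0.02 0 0 -0.08;0.03 -0.2676 -0.002 0.04 0 0 -0.08;0.03 -0.2676 -0.002 0.06 0 0 -0.08;0.03 -0.2676 -0.002 0.075 0 0 -0.08;0.03 -0.2676 -0.002 0.085 0 0 -0.08;0.03 -0.2676 -0.002 0.091 0 0 -0.08;0.03 -0.2676 -0.002 0.094 0 0 -0.08;0.03 -0.2676 -0.002 0.094 0 0 -0.08",
)

```text
clock: 20.65
tool_pos: [0.639, 0.2544, 0.2073]
orientation: [-179.9, 0.0, -91.1]
force: [0.4, -0.6, -1.6]
opening: 0.0439
```

```bash
python3 g.py .640 .255 .2028 -91; python3 ov.py side ov11.png .640 .255 -1 .010 320 130 400 200 8
```

```text
t 20.65 pos [0.639  0.2544 0.2073] ori [-1.7987e+02  4.0000e-02 -9.1050e+01] F [ 0.4 -0.6 -1.6] op 0.0439 j [ 38.  31. -10.   0. -49. -39.]
shift [-0.0006 -0.001   0.0045] rot [-0.0022  0.0008 -0.0009]
```

View pics/ov11.png

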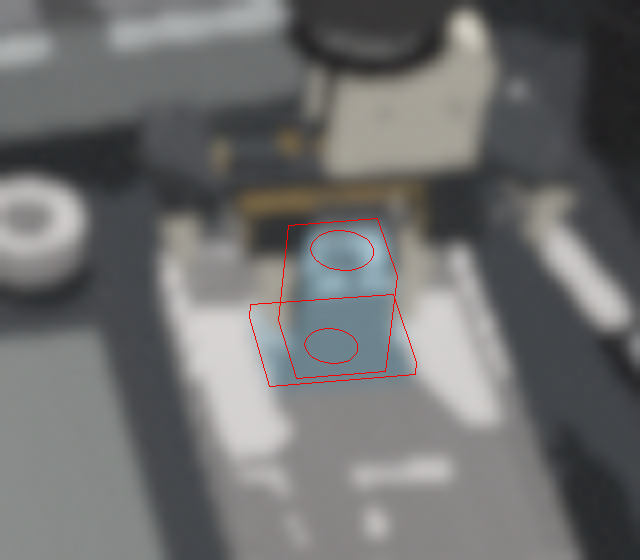

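>>> carry_out(
  moves="0.03 0 0 0.001 0 0 0;0.03 0 0 0.002 0 0 0;0.03 0 0 0.003 0 0 0;0.03 0 0 0.004 0 0 0;0.03 0 0 0.0045 0 0 0;0.03 0 0 0.0045 0 0 0",
)

```text
clock: 21.3
tool_pos: [0.6389, 0.2548, 0.2049]
orientation: [-179.8, 0.1, -91.0]
force: [-4.5, -0.0, 12.7]
opening: 0.0438
```

Contact; release and rise.

>>> carry_out(
  moves="0.06 0 0 -0.001 0 0 0;0.06 0 0 -0.001 0 0 0;0.06 0 0 -0.001 0 0 0;0.06 0 0 -0.001 0 0 0;0.06 0 0 -0.02 0 0 0;0.06 0 0 -0.05 0 0 0;0.06 0 0 -0.08 0 0 0;0.087 0 0 -0.1 0 0 0;0.087 0 0 -0.1 0 0 0",
)

```text
clock: 22.2
tool_pos: [0.6395, 0.255, 0.3064]
orientation: [-179.6, 0.2, -91.0]
force: [0.2, -0.2, -0.0]
opening: 0.0703
```

```bash
python3 g.py .4564 -.0637 .30 -91.4; python3 meas.py d p1 p4 p5
```

```text
t 22.2 pos [0.6395 0.255  0.3064] ori [-179.6    0.2  -91. ] F [ 0.2 -0.2 -0. ] op 0.0703 j [ 38.  26.  -5.   0. -59. -39.]
shift [0.3219 0.1776 0.004 ] rot [-0.0069  0.0035  0.0069]
p1 top [ 0.6405 -0.2899] -4.9 12.2
p1 side [ 0.6405 -0.2883] -6.4 27.2
p4 top [ 0.4564 -0.0636] -1.3 19.1
p4 side [ 0.4559 -0.0654] -1.5 10.9
p5 top [ 0.4543 -0.1785] 16.2 14.7
p5 side [ 0.4542 -0.1805] 16.1 17.1
```

View pics/Sd.png

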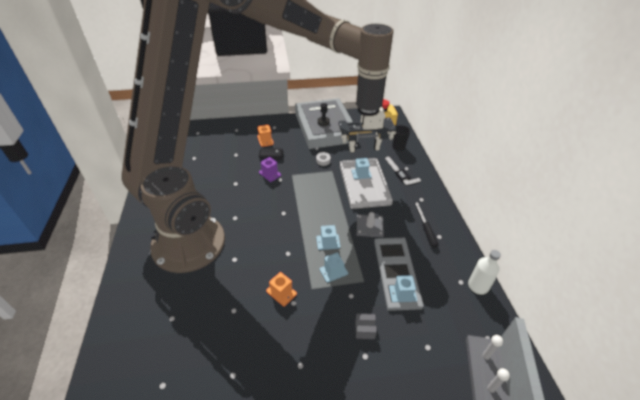

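>>> carry_out(
  moves="0.087 0.015 0.009 0 0 0 0;0.087 0.045 0.025 0 0 0 0;0.087 0.318 0.1755 0.004 -0.005 0.003 0.007;0.087 0.318 0.1755 0.004 -0.005 0.003 0.007;0.087 0.318 0.1755 0.004 -0.005 0.003 0.007;0.087 0.318 0.1755 0.004 -0.005 0.003 0.007;0.087 0.318 0.1755 0.004 -0.005 0.003 0.007;0.087 0.318 0.1755 0.004 -0.005 0.003 0.007;0.087 0.318 0.1755 0.004 -0.005 0.003 0.007;0.087 0.322 0.1776 0.004 -0.005 0.003 0.007;0.087 0.322 0.1776 0.004 -0.005 0.003 0.007;0.087 0.322 0.1776 0.004 -0.005 0.003 0.007",
)

```text
clock: 23.5
tool_pos: [0.456, -0.0634, 0.2979]
orientation: [179.8, -0.1, -91.4]
force: [0.5, 0.7, 0.1]
opening: 0.0871
```

```bash
python3 g.py .4562 -.064 .199 -91.4; python3 meas.py e p4 p5;  python3 crop.py Se 270 150 400 300 4
```

```text
t 23.5 pos [ 0.456  -0.0634  0.2979] ori [ 1.7982e+02 -1.4000e-01 -9.1400e+01] F [0.5 0.7 0.1] op 0.0871 j [ 17.   6. -34.   0. -50. -18.]
shift [ 0.0003 -0.0005  0.0989] rot [ 0.0032 -0.0024  0.0001]
p4 top [0.452  0.0521] -181.4 0.0
p4 side [ 0.4559 -0.0654] -1.7 12.6
p5 top [ 0.443 -0.188] -75.9 204.8
p5 side [ 0.4544 -0.1806] 15.2 26.1
```

View pics/Se_c270_150.png

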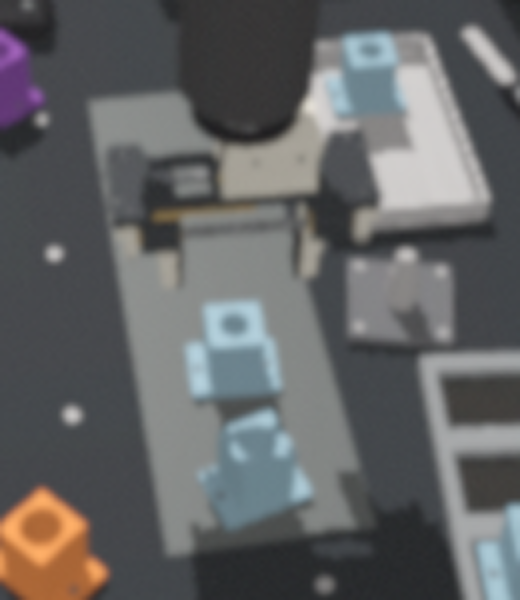

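Part4 unmoved under the gripper (crop 238,345). Grasp and lift.

>>> carry_out(
  moves="0.087 0.0003 -0.0005 0.03 0.003 -0.002 0;0.087 0.0003 -0.0005 0.06 0.003 -0.002 0;0.087 0.0003 -0.0005 0.083 0.003 -0.002 0;0.087 0.0003 -0.0005 0.097 0.003 -0.002 0;0.087 0.0003 -0.0005 0.099 0.003 -0.002 0;0.03 0.0003 -0.0005 0.099 0.003 -0.002 0;0.03 0.0003 -0.0005 0.099 0.003 -0.002 0;0.03 0.0003 -0.0005 0.099 0.003 -0.002 0;0.03 0.0003 -0.0005 0.099 0.003 -0.002 0;0.03 0.0003 -0.0005 0.099 0.003 -0.002 0;0.03 0.0003 -0.0005 0.099 0.003 -0.002 0;0.03 0.0003 -0.0005 0.099 0.003 -0.002 0;0.03 0.0003 -0.0005 0.095 0.003 -0.002 0;0.03 0.0003 -0.0005 0.07 0.003 -0.002 0;0.03 0.0003 -0.0005 0.035 0.003 -0.002 0;0.03 0.0003 -0.0005 0.005 0.003 -0.002 0;0.03 0.0003 -0.0005 -0.01 0.003 -0.002 0;0.03 0.0003 -0.0005 -0.01 0.003 -0.002 0",
)

```text
clock: 25.4
tool_pos: [0.4563, -0.0644, 0.3104]
orientation: [-179.7, 0.0, -91.4]
force: [0.7, -0.1, -2.0]
opening: 0.0439
```

```bash
python3 g.py .6105 -.0113 .285 -95.6
```

```text
t 25.4 pos [ 0.4563 -0.0644  0.3104] ori [-1.7974e+02  5.0000e-02 -9.1420e+01] F [ 0.7 -0.1 -2. ] op 0.0439 j [ 17.   5. -33.   0. -51. -18.]
shift [-0.0569 -0.1527  0.0261] rot [-0.0044  0.0009  0.0729]
```

>>> carry_out(
  moves="0.03 -0.004 -0.01 0 0 0 0;0.03 -0.013 -0.035 0 0 0 0.02;0.03 -0.025 -0.067 0 0 0 0.04;0.03 -0.037 -0.1 0 0 0 0.06;0.03 -0.047 -0.127 0 0 0 0.073;0.03 -0.054 -0.145 0.005 0 0 0.073;0.03 -0.0569 -0.1527 0.015 0 0 0.073;0.03 -0.0569 -0.1527 0.023 0 0 0.073;0.03 -0.0569 -0.1527 0.026 0 0 0.073;0.03 -0.0569 -0.1527 0.026 0 0 0.073;0.03 -0.0569 -0.1527 0.026 0 0 0.073",
)

```text
clock: 26.5
tool_pos: [0.6094, -0.0117, 0.2824]
orientation: [-180.0, -0.0, -95.6]
force: [-0.3, -0.1, -0.8]
opening: 0.044
```

```bash
python3 g.py .6108 -.0115 .27 -95.6; python3 ov.py side ov12.png .6108 -.0115 -5.6 .0855 340 170 420 240 8
```

```text
t 26.5 pos [ 0.6094 -0.0117  0.2824] ori [-1.7999e+02 -2.0000e-02 -9.5620e+01] F [-0.3 -0.1 -0.8] op 0.044 j [ 17.  20. -17.   0. -53. -23.]
shift [-0.0003 -0.0014  0.0124] rot [-0.0002 -0.0003 -0.0003]
```

View pics/ov12.png

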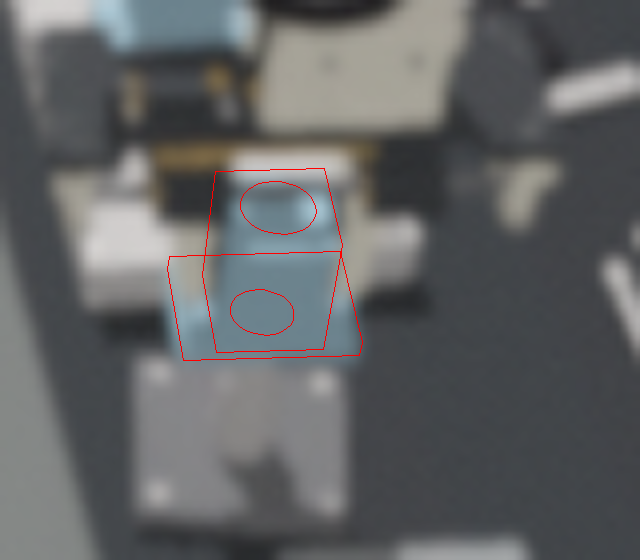

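>>> carry_out(
  moves="0.03 -0.0003 -0.0012 0 0 0 0;0.03 -0.0003 -0.0012 0 0 0 0;0.03 -0.0003 -0.0012 0.006 0 0 0;0.03 -0.0003 -0.0012 0.012 0 0 0;0.03 -0.0003 -0.0012 0.018 0 0 0;0.03 -0.0003 -0.0012 0.018 0 0 0",
)

```text
clock: 27.15
tool_pos: [0.6106, -0.0113, 0.2626]
orientation: [179.9, -0.1, -95.6]
force: [-0.2, -0.1, -0.9]
opening: 0.0442
```

```bash
python3 g.py .6106 -.0115 .2435 -95.6
```

```text
t 27.15 pos [ 0.6106 -0.0113  0.2626] ori [ 1.7987e+02 -6.0000e-02 -9.5630e+01] F [-0.2 -0.1 -0.9] op 0.0442 j [ 17.  22. -18.   0. -51. -23.]
shift [ 0.0001 -0.0001  0.0191] rot [ 0.0022 -0.001  -0.0005]
```

>>> carry_out(
  moves="0.03 0 0 0.005 0 0 0;0.03 0 0 0.01 0 0 0;0.03 0 0 0.014 0 0 0;0.03 0 0 0.017 0 0 0;0.03 0 0 0.018 0 0 0;0.03 0 0 0.019 0 0 0;0.03 0 0 0.02 0 0 0;0.03 0 0 0.0205 0 0 0;0.03 0 0 0.0205 0 0 0",
)

```text
clock: 28.05
tool_pos: [0.6104, -0.012, 0.2433]
orientation: [179.9, -0.1, -95.6]
force: [-2.6, -4.8, 1.3]
opening: 0.044
```

>>> carry_out(
  moves="0.03 0.0005 0 0.0005 0 0 0;0.03 0.0005 0 0.001 0 0 0;0.03 0.0005 0 0.001 0 0 0;0.03 0.0005 0 0.001 0 0 0;0.03 0.0005 0 0.001 0 0 0",
)

```text
clock: 28.55
tool_pos: [0.6105, -0.0122, 0.2426]
orientation: [179.9, -0.1, -95.6]
force: [-4.2, -4.4, 3.3]
opening: 0.0438
```

```bash
python3 ov.py side ov13.png .6104 -.012 -5.6 .0435 340 170 420 240 8
```

```text
(no output)
```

View pics/ov13.png

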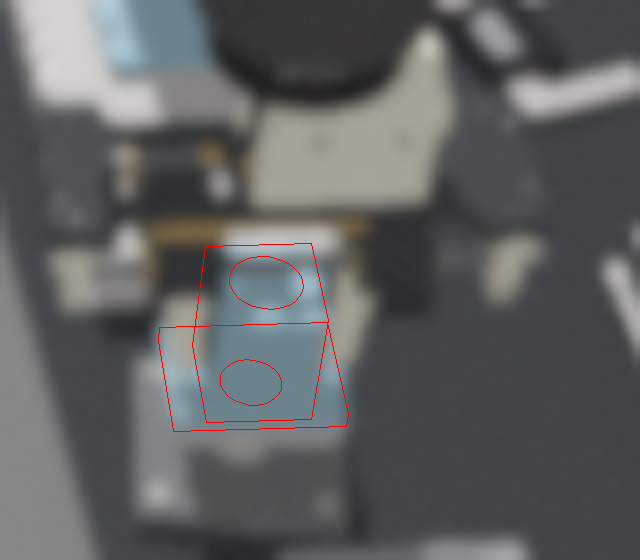

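>>> carry_out(
  moves="0.03 0.0005 0 0.0007 0 0 0;0.03 0.0005 0 0.0015 0 0 0;0.03 0.0005 0 0.0015 0 0 0;0.03 0.0005 0 0.0015 0 0 0",
)

```text
clock: 29.0
tool_pos: [0.6106, -0.0125, 0.2421]
orientation: [180.0, -0.1, -95.6]
force: [-7.6, -3.2, 11.3]
opening: 0.0442
```

>>> carry_out(
  moves="0.03 0 0 -0.01 0 0 0;0.03 0 0 -0.03 0 0 0;0.03 0 0 -0.05 0 0 0;0.03 0 0 -0.06 0 0 0;0.03 0 0 -0.06 0 0 0",
)

```text
clock: 29.5
tool_pos: [0.6118, -0.0118, 0.3029]
orientation: [-179.8, 0.1, -95.6]
force: [0.4, 0.3, -2.3]
opening: 0.0441
```

```bash
python3 g.py .640 .145 .208 -91
```

```text
t 29.5 pos [ 0.6118 -0.0118  0.3029] ori [-1.7977e+02  7.0000e-02 -9.5600e+01] F [ 0.4  0.3 -2.3] op 0.0441 j [ 17.  19. -15.   0. -55. -23.]
shift [-0.1587 -0.0124  0.0952] rot [-0.004   0.0011 -0.0803]
```

>>> carry_out(
  moves="0.03 -0.01 -0.001 0 0 0 0;0.03 -0.035 -0.002 0 0 0 -0.01;0.03 -0.07 -0.005 0 0 0 -0.04;0.03 -0.105 -0.008 0 0 0 -0.08;0.03 -0.135 -0.01 0 0 0 -0.08;0.03 -0.153 -0.012 0.005 0 0 -0.08;0.03 -0.1587 -0.0124 0.02 0 0 -0.08;0.03 -0.1587 -0.0124 0.045 0 0 -0.08;0.03 -0.1587 -0.0124 0.065 0 0 -0.08;0.03 -0.1587 -0.0124 0.08 0 0 -0.08;0.03 -0.1587 -0.0124 0.089 0 0 -0.08;0.03 -0.1587 -0.0124 0.092 0 0 -0.08;0.03 -0.1587 -0.0124 0.094 0 0 -0.08;0.03 -0.1587 -0.0124 0.096 0 0 -0.08;0.03 -0.1587 -0.0124 0.0965 0 0 -0.08;0.03 -0.1587 -0.0124 0.0965 0 0 -0.08",
)

```text
clock: 31.1
tool_pos: [0.639, 0.1445, 0.2051]
orientation: [-180.0, 0.0, -91.0]
force: [0.1, -0.6, -0.9]
opening: 0.0439
```

>>> carry_out(
  moves="0.03 0 0 0.001 0 0 0;0.03 0 0 0.0015 0 0 0;0.03 0 0 0.002 0 0 0;0.03 0 0 0.002 0 0 0",
)

```text
clock: 31.5
tool_pos: [0.639, 0.1446, 0.2045]
orientation: [-179.9, -0.0, -91.0]
force: [-4.1, -0.5, 9.6]
opening: 0.0439
```

```bash
python3 ov.py side ov14.png .640 .145 -1 .005 320 130 400 210 8
```

```text
(no output)
```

View pics/ov14.png

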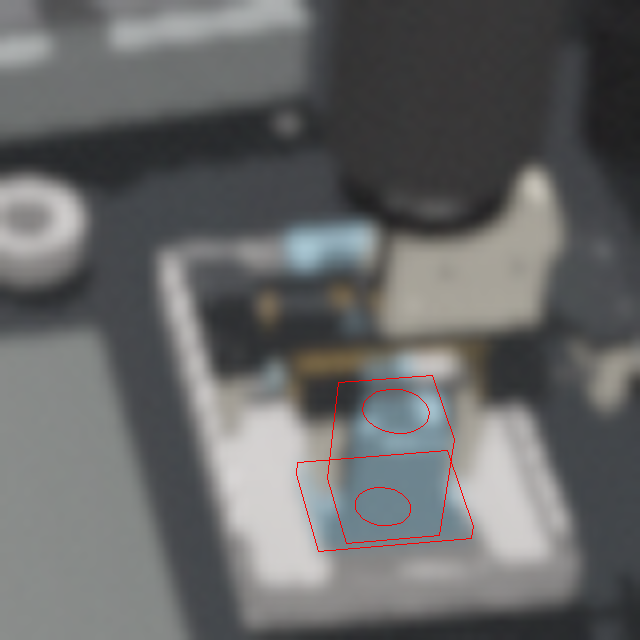

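Standing on the tray floor. Release, rise.

>>> carry_out(
  moves="0.06 0 0 -0.001 0 0 0;0.06 0 0 -0.001 0 0 0;0.06 0 0 -0.001 0 0 0;0.06 0 0 -0.001 0 0 0;0.06 0 0 -0.02 0 0 0;0.06 0 0 -0.05 0 0 0;0.06 0 0 -0.08 0 0 0;0.087 0 0 -0.1 0 0 0;0.087 0 0 -0.1 0 0 0",
)

```text
clock: 32.45
tool_pos: [0.6398, 0.1449, 0.3061]
orientation: [-179.7, 0.1, -91.0]
force: [0.4, 0.2, 0.3]
opening: 0.0707
```

```bash
python3 g.py .4543 -.1795 .30 -74; python3 meas.py f p1 p5
```

```text
t 32.45 pos [0.6398 0.1449 0.3061] ori [-1.797e+02  1.000e-01 -9.100e+01] F [0.4 0.2 0.3] op 0.0707 j [ 30.  23.  -9.   0. -57. -31.]
shift [0.3276 0.1798 0.0046] rot [-0.0055  0.001  -0.2968]
p1 top [ 0.6404 -0.2897] -4.6 11.8
p1 side [ 0.6402 -0.2881] -6.3 24.1
p5 top [ 0.4544 -0.1789] 16.0 23.1
p5 side [ 0.4545 -0.181 ] 16.4 11.5
```

View pics/Sf.png

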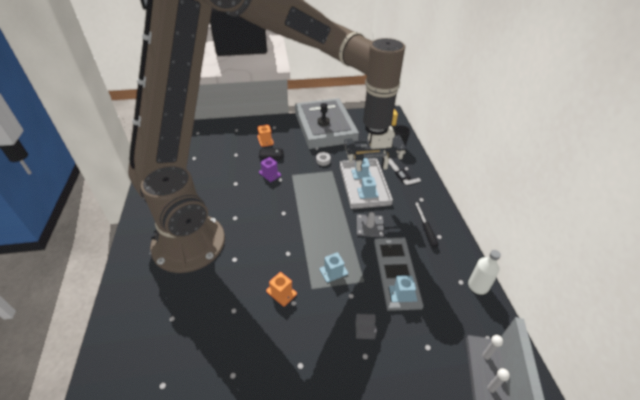

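Both rejects stand in the tray (366,178); part5 is at (334,267). Go to part5.

>>> carry_out(
  moves="0.087 0.015 0.009 0 0 0 0;0.087 0.045 0.025 0 0 0 -0.05;0.087 0.324 0.178 0.004 -0.004 0 -0.297;0.087 0.324 0.178 0.004 -0.004 0 -0.297;0.087 0.324 0.178 0.004 -0.004 0 -0.297;0.087 0.324 0.178 0.004 -0.004 0 -0.297;0.087 0.324 0.178 0.004 -0.004 0 -0.297;0.087 0.324 0.178 0.004 -0.004 0 -0.297;0.087 0.324 0.178 0.004 -0.004 0 -0.297;0.087 0.3276 0.1798 0.004 -0.004 0 -0.297;0.087 0.3276 0.1798 0.004 -0.004 0 -0.297;0.087 0.3276 0.1798 0.004 -0.004 0 -0.297",
)

```text
clock: 33.75
tool_pos: [0.4534, -0.1794, 0.2983]
orientation: [179.7, 0.0, -74.0]
force: [-0.1, -0.1, -0.7]
opening: 0.0868
```

```bash
python3 g.py .4544 -.1792 .199 -74; python3 meas.py h p5;  python3 crop.py Sh 270 190 400 320 4.5
```

```text
t 33.75 pos [ 0.4534 -0.1794  0.2983] ori [ 1.7974e+02  2.0000e-02 -7.4010e+01] F [-0.1 -0.1 -0.7] op 0.0868 j [  2.   9. -31.   0. -51.  14.]
shift [ 0.0001 -0.0015  0.0993] rot [ 0.0046  0.0004 -0.0001]
p5 top [ 0.4322 -0.1728] 44.5 298.4
p5 side [ 0.4543 -0.1806] 16.4 11.9
```

View pics/Sh_c270_190.png

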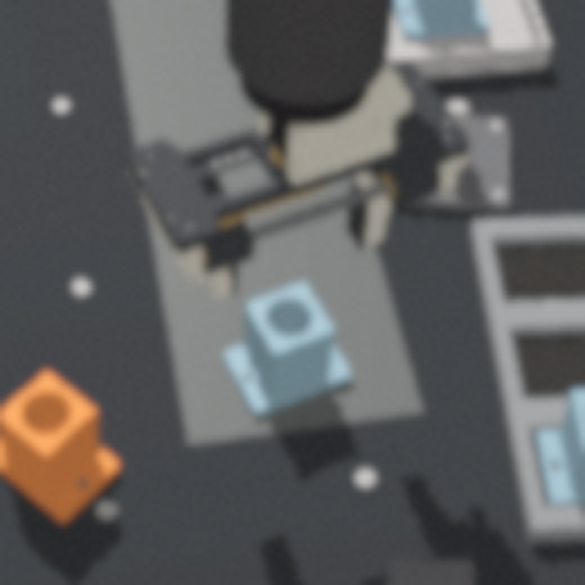

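>>> carry_out(
  moves="0.087 0.0003 -0.001 0.03 0.003 0 0;0.087 0.0003 -0.001 0.06 0.003 0 0;0.087 0.0003 -0.001 0.083 0.003 0 0;0.087 0.0003 -0.001 0.097 0.003 0 0;0.087 0.0003 -0.001 0.099 0.003 0 0;0.03 0.0003 -0.001 0.099 0.003 0 0;0.03 0.0003 -0.001 0.099 0.003 0 0;0.03 0.0003 -0.001 0.099 0.003 0 0;0.03 0.0003 -0.001 0.099 0.003 0 0;0.03 0.0003 -0.001 0.099 0.003 0 0;0.03 0.0003 -0.001 0.099 0.003 0 0;0.03 0.0003 -0.001 0.099 0.003 0 0;0.03 0.0003 -0.001 0.095 0.003 0 0;0.03 0.0003 -0.001 0.07 0.003 0 0;0.03 0.0003 -0.001 0.035 0.003 0 0;0.03 0.0003 -0.001 0.005 0.003 0 0;0.03 0.0003 -0.001 -0.01 0.003 0 0;0.03 0.0003 -0.001 -0.01 0.003 0 0",
)

```text
clock: 35.65
tool_pos: [0.4548, -0.1799, 0.311]
orientation: [-179.8, -0.1, -74.0]
force: [0.0, -0.0, -2.4]
opening: 0.0438
```

```bash
python3 g.py .6108 -.0115 .285 -95.6
```

```text
t 35.65 pos [ 0.4548 -0.1799  0.311 ] ori [-1.7981e+02 -7.0000e-02 -7.4000e+01] F [ 0.  -0.  -2.4] op 0.0438 j [  2.   8. -30.   0. -52.  14.]
shift [-0.1189 -0.1962  0.0265] rot [-0.0035 -0.0006  0.377 ]
```

>>> carry_out(
  moves="0.03 -0.006 -0.01 0 0 0 0.02;0.03 -0.02 -0.033 0 0 0 0.08;0.03 -0.04 -0.066 0 0 0 0.15;0.03 -0.062 -0.102 0 0 0 0.22;0.03 -0.085 -0.14 0 0 0 0.29;0.03 -0.103 -0.17 0 0 0 0.35;0.03 -0.114 -0.188 0.005 0 0 0.377;0.03 -0.1189 -0.1962 0.015 0 0 0.377;0.03 -0.1189 -0.1962 0.023 0 0 0.377;0.03 -0.1189 -0.1962 0.026 0 0 0.377;0.03 -0.1189 -0.1962 0.026 0 0 0.377;0.03 -0.1189 -0.1962 0.026 0 0 0.377",
)

```text
clock: 36.85
tool_pos: [0.6097, -0.0123, 0.2827]
orientation: [179.9, -0.0, -95.7]
force: [-0.7, -0.6, -0.9]
opening: 0.0439
```

```bash
python3 g.py .6108 -.0115 .27 -95.6; python3 ov.py side ov15.png .6108 -.0115 -5.6 .085 340 170 420 240 8
```

```text
t 36.85 pos [ 0.6097 -0.0123  0.2827] ori [ 1.7994e+02 -1.0000e-02 -9.5650e+01] F [-0.7 -0.6 -0.9] op 0.0439 j [ 17.  20. -17.  -0. -53. -23.]
shift [-0.0009 -0.0011  0.0127] rot [ 0.001  -0.0002 -0.0009]
```

View pics/ov15.png

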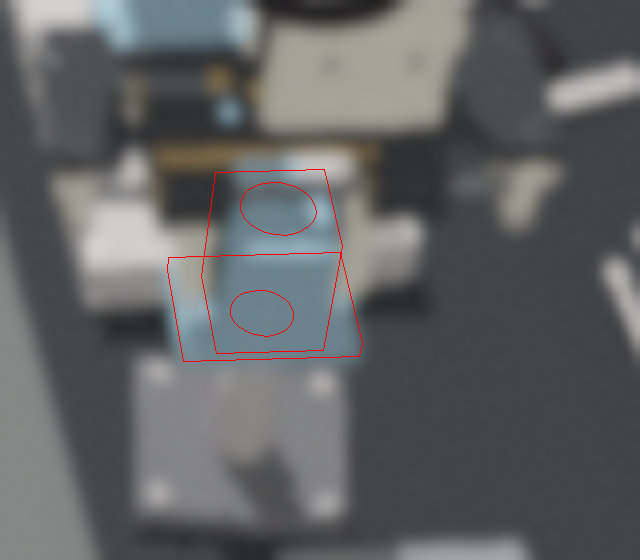

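>>> carry_out(
  moves="0.03 -0.0007 -0.001 0 0 0 0;0.03 -0.0007 -0.001 0 0 0 0;0.03 -0.0007 -0.001 0.008 0 0 0;0.03 -0.0007 -0.001 0.016 0 0 0;0.03 -0.0007 -0.001 0.024 0 0 0;0.03 -0.0007 -0.001 0.032 0 0 0;0.03 -0.0007 -0.001 0.036 0 0 0;0.03 -0.0007 -0.001 0.036 0 0 0",
)

```text
clock: 37.7
tool_pos: [0.6109, -0.0109, 0.2454]
orientation: [179.8, -0.0, -95.6]
force: [-0.6, 0.3, -1.6]
opening: 0.044
```

>>> carry_out(
  moves="0.03 0 0 0.001 0 0 0;0.03 0 0 0.002 0 0 0;0.03 0 0 0.003 0 0 0;0.03 0 0 0.004 0 0 0;0.03 0 0 0.005 0 0 0;0.03 0 0 0.006 0 0 0;0.03 0 0 0.006 0 0 0",
)

```text
clock: 38.4
tool_pos: [0.6111, -0.011, 0.2405]
orientation: [179.9, -0.0, -95.6]
force: [-0.3, -0.8, -0.5]
opening: 0.0439
```

Past the step without contact; go down to the foot.

>>> carry_out(
  moves="0.03 0 0 0.006 0 0 0;0.03 0 0 0.013 0 0 0;0.03 0 0 0.02 0 0 0;0.03 0 0 0.025 0 0 0;0.03 0 0 0.029 0 0 0;0.03 0 0 0.031 0 0 0;0.03 0 0 0.032 0 0 0;0.03 0 0 0.033 0 0 0;0.03 0 0 0.033 0 0 0",
)

```text
clock: 39.3
tool_pos: [0.6103, -0.0114, 0.2097]
orientation: [179.9, -0.1, -95.6]
force: [-14.9, -4.0, 26.7]
opening: 0.0437
```

>>> carry_out(
  moves="0.03 0 0 -0.0008 0 0 0;0.03 0 0 -0.001 0 0 0;0.03 0 0 -0.001 0 0 0;0.03 0 0 -0.001 0 0 0",
)

```text
clock: 39.7
tool_pos: [0.6104, -0.0114, 0.2098]
orientation: [179.9, -0.1, -95.6]
force: [-11.2, -4.2, 19.6]
opening: 0.044
```

```bash
python3 ov.py side ov16.png .6105 -.0115 -5.6 .010 340 170 420 240 8
```

```text
(no output)
```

View pics/ov16.png

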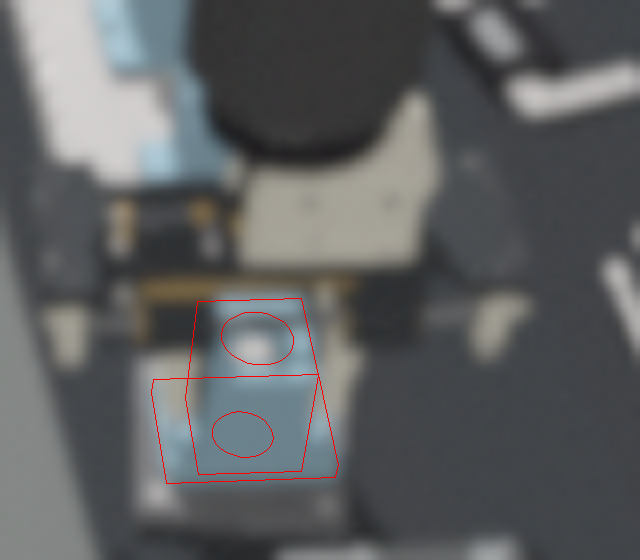

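>>> carry_out(
  moves="0.03 0 0 -0.01 0 0 0;0.03 0 0 -0.03 0 0 0;0.03 0 0 -0.055 0 0 0;0.03 0 0 -0.075 0 0 0;0.03 0 0 -0.085 0 0 0;0.03 0 0 -0.085 0 0 0",
)

```text
clock: 40.35
tool_pos: [0.612, -0.0104, 0.2948]
orientation: [-179.9, 0.1, -95.6]
force: [-0.1, -1.5, -2.3]
opening: 0.0439
```

```bash
python3 g.py .6552 -.1294 .245 -95.6; python3 crop.py Sh 330 130 410 230 5;python3 -c "
from h import *
snap('side','Si.png')"; python3 crop.py Si 330 130 410 230 6
```

```text
t 40.35 pos [ 0.612  -0.0104  0.2948] ori [-1.7986e+02  8.0000e-02 -9.5590e+01] F [-0.1 -1.5 -2.3] op 0.0439 j [ 17.  20. -16.  -0. -54. -23.]
shift [ 0.1143 -0.0545  0.0498] rot [-0.0024  0.0014  0.0001]
```

View pics/Si_c330_130.png

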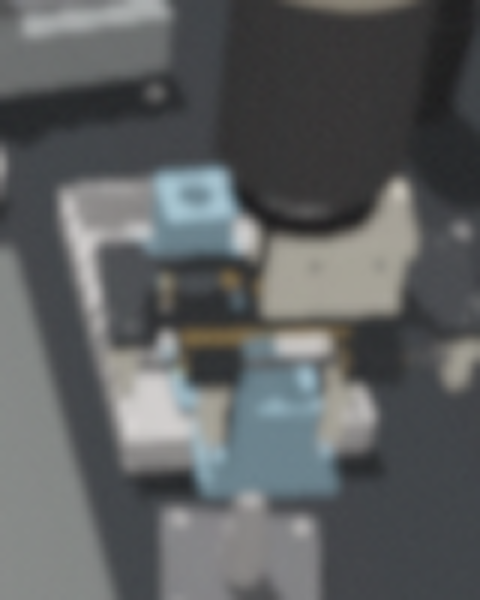

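Fine. Carry to the near pocket, stop above and look.

>>> carry_out(
  moves="0.03 0.008 -0.004 0 0 0 0;0.03 0.027 -0.013 0 0 0 0;0.03 0.053 -0.025 0 0 0 0;0.03 0.08 -0.038 0 0 0 0;0.03 0.1 -0.048 0.005 0 0 0;0.03 0.111 -0.053 0.015 0 0 0;0.03 0.1143 -0.0545 0.03 0 0 0;0.03 0.1143 -0.0545 0.043 0 0 0;0.03 0.1143 -0.0545 0.05 0 0 0;0.03 0.1143 -0.0545 0.05 0 0 0;0.03 0.1143 -0.0545 0.05 0 0 0",
)

```text
clock: 41.5
tool_pos: [0.6543, -0.1292, 0.2435]
orientation: [179.9, -0.0, -95.5]
force: [1.0, 0.2, -1.4]
opening: 0.0433
```

```bash
python3 g.py .6552 -.1294 .2078 -95.6;python3 ov.py side ov17.png .6552 -.1294 -5.6 .0455 345 200 425 290 7
```

```text
t 41.5 pos [ 0.6543 -0.1292  0.2435] ori [ 1.7994e+02 -2.0000e-02 -9.5550e+01] F [ 1.   0.2 -1.4] op 0.0433 j [  6.  27. -11.   0. -51. -11.]
shift [ 0.0001 -0.001   0.0357] rot [ 0.0011 -0.0003  0.0009]
```

View pics/ov17.png

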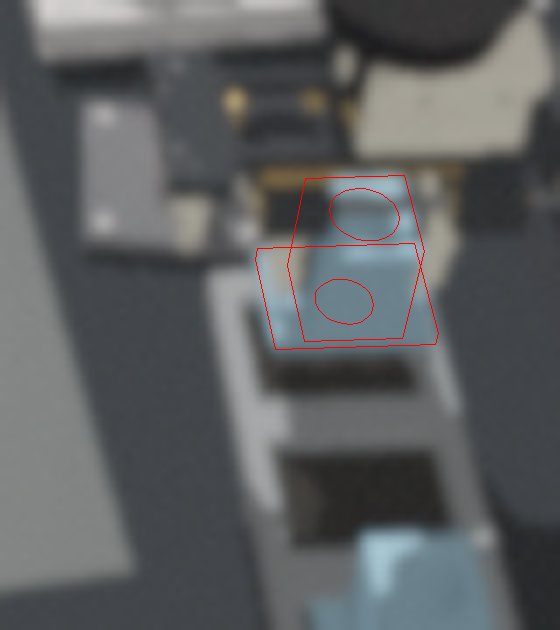

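>>> carry_out(
  moves="0.03 0 -0.0008 0.01 0 0 0;0.03 0 -0.0008 0.018 0 0 0;0.03 0 -0.0008 0.024 0 0 0;0.03 0 -0.0008 0.029 0 0 0;0.03 0 -0.0008 0.032 0 0 0;0.03 0 -0.0008 0.034 0 0 0;0.03 0 -0.0008 0.034 0 0 0",
)

```text
clock: 42.25
tool_pos: [0.6549, -0.1301, 0.2092]
orientation: [179.9, -0.0, -95.6]
force: [-0.5, -0.9, -1.1]
opening: 0.0438
```

>>> carry_out(
  moves="0.03 0 0 0.001 0 0 0;0.03 0 0 0.0015 0 0 0;0.03 0 0 0.002 0 0 0;0.03 0 0 0.002 0 0 0",
)

```text
clock: 42.65
tool_pos: [0.655, -0.13, 0.2079]
orientation: [180.0, -0.0, -95.6]
force: [-1.6, -0.9, 1.2]
opening: 0.0442
```

>>> carry_out(
  moves="0.03 0 0 0.0007 0 0 0;0.03 0 0 0.0007 0 0 0;0.087 0 0 0 0 0 0;0.087 0 0 0 0 0 0;0.087 0 0 0 0 0 0;0.087 0 0 0 0 0 0;0.087 0 0 0 0 0 0;0.087 0 0 -0.02 0 0 0;0.087 0 0 -0.05 0 0 0;0.087 0 0 -0.08 0 0 0;0.087 0 0 -0.12 0 0 0;0.087 0 0 -0.16 0 0 0;0.087 0 0 -0.16 0 0 0",
)

```text
clock: 43.95
tool_pos: [0.6565, -0.1303, 0.3744]
orientation: [-179.5, -0.0, -95.6]
force: [0.1, 1.0, 1.0]
opening: 0.0871
```

```bash
python3 g.py .45 .33 .40 -60
```

```text
t 43.95 pos [ 0.6565 -0.1303  0.3744] ori [-1.7946e+02 -1.0000e-02 -9.5560e+01] F [0.1 1.  1. ] op 0.0871 j [  5.  21.  -3.   0. -66. -11.]
shift [-0.4381  0.2499 -0.028 ] rot [-0.0091 -0.0031 -0.6207]
```

>>> carry_out(
  moves="0.087 -0.02 0.014 -0.01 0 0 0;0.087 -0.055 0.039 -0.02 0 0 0;0.087 -0.593 0.416 -0.03 0 0 -0.6;0.087 -0.593 0.416 -0.03 0 0 -0.6;0.087 -0.593 0.416 -0.03 0 0 -0.6;0.087 -0.593 0.416 -0.03 0 0 -0.6;0.087 -0.593 0.416 -0.03 0 0 -0.6;0.087 -0.593 0.416 -0.03 0 0 -0.6;0.087 -0.593 0.416 -0.03 0 0 -0.6;0.087 -0.593 0.416 -0.03 0 0 -0.6;0.087 -0.593 0.416 -0.03 0 0 -0.6;0.087 -0.593 0.416 -0.03 0 0 -0.6;0.087 -0.593 0.416 -0.03 0 0 -0.6;0.087 -0.593 0.416 -0.03 0 0 -0.6;0.087 -0.593 0.416 -0.03 0 0 -0.6;0.087 -0.593 0.416 -0.03 0 0 -0.6;0.087 -0.593 0.416 -0.03 0 0 -0.6;0.087 -0.593 0.416 -0.03 0 0 -0.6",
)

```text
clock: 45.75
tool_pos: [0.2993, 0.5003, 0.3975]
orientation: [179.9, -0.0, -61.2]
force: [1.0, -0.5, -0.0]
opening: 0.0869
```

```bash
python3 - <<'E'
from fit import *
S=[snap('top','Tz.png'),snap('side','Sz.png')]
for k,x in dict(p1=(.6397,-.2883,-.1,.008),p5=(.655,-.1294,-.1,.008),p2=(.64,.255,0,.005),p4=(.64,.145,0,.005)).items():
    for nm,v in(('top',S[:1]),('side',S[1:])):
        try: r=fitpart(v,x[:3],x[3]); print(k,nm,np.round(r.x[:2],4),round(np.degrees(r.x[2]),1),round(r.fun,1))
        except Exception as e: print(k,nm,'err',e)
for l in('setring','vblock'): print(l,[(d['at'],round(d['confidence'],2)) for d in ctrl.mark_of(S[0],l)][:2])
E
python3 crop.py Tz 225 110 470 250 3.2; python3 crop.py Sz 280 130 440 320 3.1;python3 g.py 0.3 .5 .4 -60
```

```text
p1 top [ 0.6404 -0.2898] -5.2 11.9
p1 side [ 0.6395 -0.2886] -7.6 23.4
p5 top [ 0.6558 -0.129 ] -4.3 13.3
p5 side [ 0.6556 -0.1269] -8.1 32.7
p2 top [0.6411 0.2553] 0.1 7.6
p2 side [0.6394 0.2508] -11.9 171.0
p4 top [0.6403 0.1467] -1.3 9.2
p4 side [0.6372 0.1497] -7.4 213.9
setring [([193.4, 215.2], 0.73), ([141.8, 387.7], 0.44)]
vblock [([197.2, 472.0], 0.77)]
t 45.95 pos [0.2999 0.4998 0.3981] ori [ 1.7996e+02  5.0000e-02 -6.1320e+01] F [ 0.3 -1.   0.5] op 0.0869 j [ 78.  12. -12.  -0. -66. -50.]
shift [-0.0002 -0.0002 -0.0019] rot [ 0.0007  0.0008 -0.0231]
```

View pics/Tz_c225_110.png

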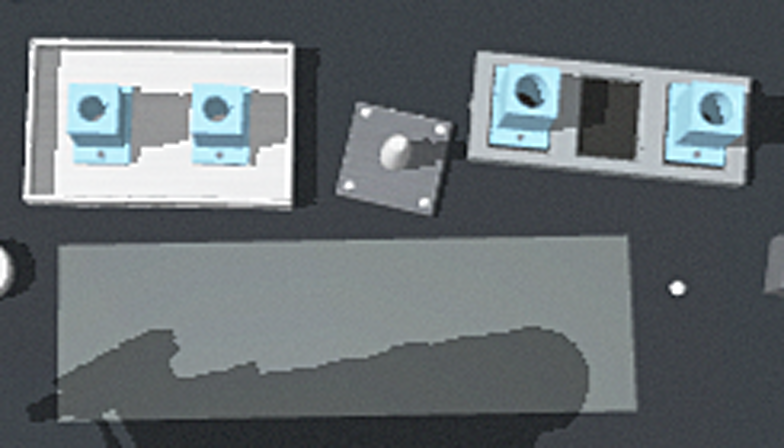

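View pics/Sz_c280_130.png

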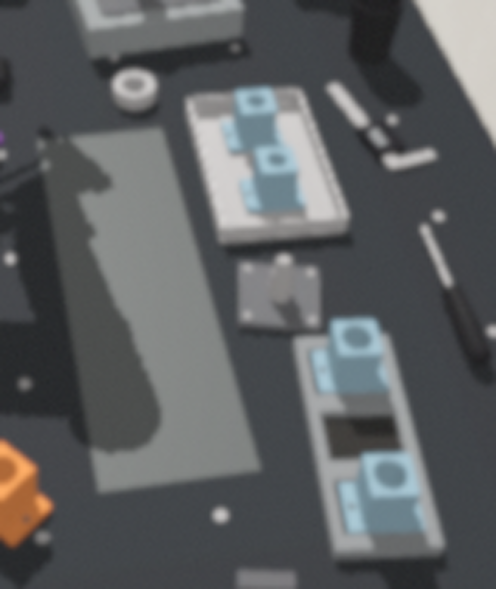

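```bash
python3 -c "
from plant import ctrl
print(ctrl.close_job())"
```

```text
the job is handed in; nothing more can be done
None
```

I gauged all four housings that were present, left to right, and handed the job in at about 46 s; no verdict was reported.

| Housing | On the gauge pin | Where it is now |
|---|---|---|
| part1 | Went down to the foot | Far (rightmost) carrier pocket |
| part2 | Stopped on the step | Reject tray |
| part3 | Absent | – |
| part4 | Stopped on the step | Reject tray |
| part5 | Went down to the foot | Near (leftmost) carrier pocket |

- **Pockets:** In the last pictures the two passing housings sat upright, within about 2 mm of the estimated pocket centres. The top and side fits differed by up to 2 mm.
- **Tray:** The two rejects stood upright on the tray floor. The side-camera fits for these two were unreliable because they overlap in that view. I relied on the top camera there, and the pictures agree.
- **Forces:** The highest contact reading was about 27 N upward (about 31 N in all), when part5 reached the foot.
- **Left alone:** The setting ring and V-block appear unmoved, with detections within about 3 pixels (about 8 mm) of the start. I never reached for the orange or purple look-alikes. The gripper was open and clear of everything at hand-in.

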